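Lock the hexagonal jars into the key-locked rack

ROBOT

A 6-joint arm with a two-finger parallel gripper is mounted at the origin on a cart in front of the work surface, level with it; the furniture and walls round the work are solid. World frame = base frame: x ahead of the robot, y to its left, z up, the work surface at z = 0. Lengths are in m, angles in rad, forces in N, time in s.
With the tool pointing down it reaches from about 0.3 to 0.875 m from the base axis. Payload 6.4 kg.
Tool frame: the origin (TCP) lies on the mounting face of the last link; the fingertips stand 173 mm ahead of it and the grasp point (between the pads) lies 155 mm ahead of it; z points along the fingers, y is the line along which they close (so a half turn about z gives the same grasp; the last joint's range is limited). The gripper opens to 85 mm and grips with 20 to 120 N. Pads are 22 mm wide; open, the fingers measure 114 mm over their backs; the gripper's body (76 mm by 85 mm) begins 54 mm behind the grasp point. The pads swing forward as they close: fully open they stand 13 mm farther back than shut.
Start: joints at [-1.326, 0.181, 1.607, -0, 1.354, -0.206], TCP at [0.251, -0.518, 0.405] pointing down, gripper open.
Joint ranges: [-2.99, 2.99], [-0.89, 2.07], [0.3, 2.58], [-1.14, 4.28], [0, 2.63], [-3.12, 3.12]. Speed limits (rad/s): [2.57, 2.57, 3.01, 3.14, 3.14, 3.14].

INTERFACE

Orientations are given as a unit quaternion [w, x, y, z].
In Python, from station import get_state, read_camera, ctrl gives the robot as it stands.
- The arm moves only by the tool apply_moves, never from a script. Its argument "deltas" is text: rows parted by semicolons, each of 5 numbers parted by spaces: the finger opening in mm, from 0 to 85.4, then the shift along the tool's x, y, z in mm, then the turn about the tool's z in degrees. A call has 1 to 8 rows; each row shifts and turns the commanded pose from where the row before left it, along the tool's axes as they then stand; what a row does not reach is not made up. A row lasts 1/8 s, in which the tool goes at most 62.5 mm and 10.7 degrees, less where a joint would pass 70% of its speed; a pose out of reach is approached as far as the arm can. A call is refused whole if a number of a shift passes 62.5 or a number of a turn 10.7, either way. A call with a gripper value outside its range is refused whole. The fingers move at their own pace and stop on an object; "newtons" is the grip in N (left out, the last holds). Time passes only in rows, so rows that do not move let the fingers close. It gives the time, the measured TCP pose, the force, the opening and the grip force at its end, in the units of the state.
- get_state(): the state, without advancing time (a new reading comes with each control period).
- read_camera(name): name is "scene" or "top" or "wrist"; returns a dict with "color" (384x512x3 uint8, red, green, blue), "fov_y" (degrees; the focal length in pixels is half the picture's height over the tangent of half this angle, whatever the lens; pixels are square), "cx", "cy" (the principal point, pixels), "R" (3x3) and "t" (3): a world point X has camera coordinates R X + t. Camera axes: x right, y down, z forward; pixel columns grow to the right and rows downward; lengths in m; the calibration is good to about 2 mm. The wrist camera is an equidistant fisheye: a pixel r from the principal point sees the ray r / f radians off the axis. A picture is of the moment at which its call begins. There is no depth.
- ctrl.hand_in(): hands the job in; it is judged then, once.
The state is a dict: "time": time; "q": joint angles; "joint_velocities": joint speeds; "effort": joint torques, N m; "position": TCP position; "tool_rot": TCP orientation; "contact_force": force on the tool from outside, world axes, zero at the start; "wrist_torque": the same for the moment, N m; "opening": opening from 0.0 (shut) to 1.0 (fully open); "grip_force": force on a finger pad.
Only numpy, scipy, OpenCV 4.12 (cv2) and the standard library are available. Lean on these libraries where they do the work, as an engineer would, in place of code of your own. Each camera call takes 0.05 s, during which the arm holds its last target. There are 200 camera calls.

TASK

Put all the small hexagonal jars away in the lockable rack: take the key from its wooden block, put it fully into the lock and turn it to its stop so that the red bar swings open, and leave it there while you stand every hexagonal jar upright on the floor of the channel, its flats square to the walls. Then turn the key back until the bar is fully home over the jars, draw the key out and stand it back in its block, fully down. Leave the mug and the round jars alone.

Things in the scene. Friction and masses are not known exactly. Their poses are not given: they have to be found in the camera images.
- key_bow (a point): Centre of the key's blue bow (grip): 34 mm wide (key x), 9 mm thick (key y), 32 mm tall; key z points up. Key 76 mm tall, 40 g, the same either way round. Below: a neck 8 mm thick; a collar 20 mm across, its underside 28 mm below this point; under it the steel blade, 16 mm wide (x), 5 mm thick, 32 mm long, its last 4 mm narrowed. Starts upright in its block.
- key_block: Dark wooden block 52 x 40 mm, 38 mm high, 0.5 kg, standing loose. Origin at the centre of its underside. The slot in the middle of its top parks the key upright: 18.5 mm long (block x), 8 mm wide, 35 mm deep. The parked key's collar rests on the top, its bow centre 66 mm above the block's underside.
- rack: Fixed jar rack: wooden base, aluminium channel, lock tower at the +y end. Origin on the lock's axis at the base's underside; x across the channel, y along it. Channel: 40 to 190 mm from the axis towards -y, 41 mm wide inside; floor 6 mm, walls 20 mm above the underside (their thin lips flare outward, to 26 mm). Jars stand side by side, a flat to each wall.
- keyhole (a point): Mouth of the keyhole on top of the lock tower, 94 mm above the rack's underside; axes as the rack's. At home the slot is 18 mm long along rack y, 6.8 mm wide. Fully in, the key's collar rests on the brass plate, its bow centre 28 mm above this point. Once turned, the blade is caught under the plate and comes out only when home again.
- lock_bar (a joint): Angle of lock and red bar, rad. 0 = home: bar over the channel, 14 mm wide, reaching 179 mm from the axis, 77 to 85 mm above the rack's underside. Grows counter-clockwise from above to the stop at 1.3 (bar swung towards rack +x, channel open). The key has up to 0.12 rad of play each way. Friction 0.08 N m; stays where it is left.
- bay_0 (a point): Point on the channel's floor, 67 mm from the lock's axis: a handy place for the middle of one jar (any place in the channel will do); axes as the rack's.
- bay_1 (a point): Point on the channel's floor, 114 mm from the lock's axis: a handy place for the middle of one jar (any place in the channel will do); axes as the rack's.
- bay_2 (a point): Point on the channel's floor, 161 mm from the lock's axis: a handy place for the middle of one jar (any place in the channel will do); axes as the rack's.
- honey_center (a point): Small hexagonal jar with amber-yellow content and a brass lid; may be absent. 38 mm across flats, 44 mm across corners, hexagonal up to 56 mm, round lid 33 mm across on top, 68 mm in all, 140 g. This point is its centre, 34 mm above its underside; z up; flats face its x axis and every 60 degrees from it. Stands upright at the start.
- berry_center (a point): Small hexagonal jar with dark red content and a brass lid; may be absent. 38 mm across flats, 44 mm across corners, hexagonal up to 56 mm, round lid 33 mm across on top, 68 mm in all, 140 g. This point is its centre, 34 mm above its underside; z up; flats face its x axis and every 60 degrees from it. Stands upright at the start.
- olive_center (a point): Small hexagonal jar with olive green content and a brass lid; may be absent. 38 mm across flats, 44 mm across corners, hexagonal up to 56 mm, round lid 33 mm across on top, 68 mm in all, 140 g. This point is its centre, 34 mm above its underside; z up; flats face its x axis and every 60 degrees from it. Stands upright at the start.
- cream_center (a point): Small hexagonal jar with pale cream content and a brass lid; may be absent. 38 mm across flats, 44 mm across corners, hexagonal up to 56 mm, round lid 33 mm across on top, 68 mm in all, 140 g. This point is its centre, 34 mm above its underside; z up; flats face its x axis and every 60 degrees from it. Stands upright at the start.
- mug_center (a point): White mug with a handle, 94 mm tall, 82 mm across; point 47 mm above its underside, near its middle. Bystander: leave it alone.
- white_jar_center (a point): Round slim jar with white cap, 34 mm across, 89 mm tall; point half-way up. Bystander: leave it alone.
- red_jar_center (a point): Round jar with red cap, 44 mm across, 110 mm tall; point half-way up. Bystander: leave it alone.
There are look-alikes about, which are no part of the job. Leave any orange look-alike of the part that bears key_bow alone. What is shaped like the part that bears honey_center but purple is not meant.

How it is judged:
On the way, in this order (a step that is already met when the one before it is completed fails the run):
1. with the key fully in the lock, the bar is turned open to its stop (horizontal distance between key_bow and keyhole below 0.006 m and z of key_bow in the frame of rack below 0.127 m and angle between key_bow's own z axis and vertical below 0.15 rad and value of joint lock_bar above 1.2 rad), for 0.2 s.
2. every hexagonal jar stands in the channel, bar still open and key in the lock (x of honey_center in the frame of rack between -0.006 and 0.006 m and y of honey_center in the frame of rack between -0.185 and -0.045 m and z of each of honey_center, berry_center, olive_center, cream_center in the frame of rack below 0.045 m and angle between each of honey_center, berry_center, olive_center, cream_center's own z axis and vertical below 0.12 rad and x of berry_center in the frame of rack between -0.006 and 0.006 m and y of berry_center in the frame of rack between -0.185 and -0.045 m and x of olive_center in the frame of rack between -0.006 and 0.006 m and y of olive_center in the frame of rack between -0.185 and -0.045 m and x of cream_center in the frame of rack between -0.006 and 0.006 m and y of cream_center in the frame of rack between -0.185 and -0.045 m and horizontal distance between key_bow and keyhole below 0.006 m and z of key_bow in the frame of rack below 0.127 m and angle between key_bow's own z axis and vertical below 0.15 rad and value of joint lock_bar above 1 rad), for 0.2 s.
3. the key, still fully in the lock, has turned the bar home over the jars (x of honey_center in the frame of rack between -0.006 and 0.006 m and y of honey_center in the frame of rack between -0.185 and -0.045 m and z of each of honey_center, berry_center, olive_center, cream_center in the frame of rack below 0.045 m and angle between each of honey_center, berry_center, olive_center, cream_center's own z axis and vertical below 0.12 rad and x of berry_center in the frame of rack between -0.006 and 0.006 m and y of berry_center in the frame of rack between -0.185 and -0.045 m and x of olive_center in the frame of rack between -0.006 and 0.006 m and y of olive_center in the frame of rack between -0.185 and -0.045 m and x of cream_center in the frame of rack between -0.006 and 0.006 m and y of cream_center in the frame of rack between -0.185 and -0.045 m and horizontal distance between key_bow and keyhole below 0.006 m and z of key_bow in the frame of rack below 0.127 m and angle between key_bow's own z axis and vertical below 0.15 rad and value of joint lock_bar below 0.08 rad), for 0.2 s.
At the end, for the whole second after the job is handed in: Every hexagonal jar present stands upright (within 7 degrees) on the channel's floor under the bar, the bar is home (within 0.08 rad), and the key stands in its block, fully down (within 5 mm) (x of honey_center in the frame of rack between -0.006 and 0.006 m and y of honey_center in the frame of rack between -0.185 and -0.045 m and z of each of honey_center, berry_center, olive_center, cream_center in the frame of rack below 0.045 m and angle between each of honey_center, berry_center, olive_center, cream_center's own z axis and vertical below 0.12 rad and x of berry_center in the frame of rack between -0.006 and 0.006 m and y of berry_center in the frame of rack between -0.185 and -0.045 m and x of olive_center in the frame of rack between -0.006 and 0.006 m and y of olive_center in the frame of rack between -0.185 and -0.045 m and x of cream_center in the frame of rack between -0.006 and 0.006 m and y of cream_center in the frame of rack between -0.185 and -0.045 m and horizontal distance between key_bow and key_block below 0.008 m and z of key_bow in the frame of key_block below 0.071 m and angle between key_bow's own z axis and vertical below 0.2 rad and value of joint lock_bar below 0.08 rad); the robot touches nothing.
It fails at once if the mug is moved more than 30 mm or knocked over (distance of mug_center from where it was at the start of the episode above 0.03 m or angle between mug_center's own z axis and vertical above 0.5 rad).
It fails at once if the white-capped round jar is moved more than 30 mm or knocked over (distance of white_jar_center from where it was at the start of the episode above 0.03 m or angle between white_jar_center's own z axis and vertical above 0.5 rad).
It fails at once if the red-capped round jar is moved more than 30 mm or knocked over (distance of red_jar_center from where it was at the start of the episode above 0.03 m or angle between red_jar_center's own z axis and vertical above 0.5 rad).
Of jar_honey, jar_berry, jar_olive, jar_cream only 2 to 3 are there at a start; the rules pass over those that are not, and their reading is None.
At some moment in a run one of key_block may be knocked a few centimetres aside while the robot is not near it.
It also fails if it takes over 200 s, if anything falls off the work surface, if the arm or the gripper's body presses on something with over 40 N, if the wrist force passes 120 N, or if a joint passes its speed limit or range.

## Working session

There is one attempt and no reset: what is moved stays moved. The work goes in short steps, Python scripts to look and compute and a tool call to move; the robot and the scene stay as the last step left them, time stands still between calls to the robot, and variables do not carry over. Pictures are saved under pics/ and viewed, at most 14 in all, crops included, and the job is handed in when it is done.

Besides the shell and the picture viewer there is one more tool, called after ">>>" as name(argument=value, ...) on one line, values as JSON. apply_moves: Moves the arm, as the interface text tells. Its arguments: {"type":"object","properties":{"deltas":{"type":"string"},"newtons":{"type":"number"}},"required":["deltas"]}

```bash
mkdir -p pics; ls; cat > h.py <<'E'
import numpy as np,cv2,sys
from station import get_state,read_camera,ctrl
def shot(n,fn=None):
    c=read_camera(n)
    if fn: cv2.imwrite('pics/'+fn,c['color'][:,:,::-1])
    return c
def foc(c): return c['color'].shape[0]/2/np.tan(np.radians(c['fov_y'])/2)
def ray(c,u,v,fish=False):
    f=foc(c);x=(u-c['cx'])/f;y=(v-c['cy'])/f
    if fish:
        r=np.hypot(x,y);s=np.sin(r)/r if r>1e-9 else 1
        d=np.array([x*s,y*s,np.cos(r)])
    else: d=np.array([x,y,1.])
    R=np.array(c['R']);t=np.array(c['t'])
    return -R.T@t,R.T@d
def onz(c,u,v,z,fish=False):
    o,d=ray(c,u,v,fish);return o+d*(z-o[2])/d[2]
def proj(c,X,fish=False):
    p=np.array(c['R'])@np.array(X)+np.array(c['t']);f=foc(c)
    if fish:
        r=np.hypot(p[0],p[1]);k=np.arctan2(r,p[2])/r if r>1e-9 else 1/p[2]
        return c['cx']+f*p[0]*k,c['cy']+f*p[1]*k
    return c['cx']+f*p[0]/p[2],c['cy']+f*p[1]/p[2]
E
python3 - <<'E'
from h import *
a=shot('scene','s0.png');b=shot('top','t0.png');w=shot('wrist','w0.png')
for c in(a,b,w):
    print(c['fov_y'],c['cx'],c['cy'],np.round(c['R'],3).tolist(),np.round(c['t'],3))
print(get_state())
cv2.imwrite('pics/st0.png',cv2.resize(np.vstack([a['color'],b['color']])[:,:,::-1],None,fx=.78,fy=.78))
E
```

```text
pics
53.63005306562278 250.90508587479022 190.69983670753695 [[0.586, -0.81, -0.018], [-0.357, -0.239, -0.903], [0.727, 0.536, -0.429]] [-0.218  0.272  0.571]
49.491999996499516 259.43536208738936 185.0568671141201 [[-0.018, -1.0, -0.003], [-0.992, 0.019, -0.124], [0.124, 0.001, -0.992]] [0.09  0.522 0.974]
65.70646984690485 251.60973654450174 190.54385192328186 [[0.436, -0.9, -0.001], [-0.867, -0.42, 0.269], [-0.243, -0.116, -0.963]] [-0.575 -0.035  0.378]
{'time': 0.15, 'q': array([-1.32630160e+00,  1.81353257e-01,  1.60779010e+00,  3.39879661e-05,
        1.35381022e+00, -2.06283005e-01]), 'joint_velocities': array([-0.00078008, -0.00018451, -0.00216358, -0.00038351,  0.00240133,
       -0.00159889]), 'effort': array([ 7.65328496e-04, -4.45263970e+01, -3.51693285e+01, -2.54019251e-04,
        5.83419620e-03, -3.49275979e-05]), 'position': array([ 0.25048757, -0.51735115,  0.40399489]), 'tool_rot': array([-6.80652692e-04,  9.74707869e-01,  2.23481782e-01,  3.58998259e-06]), 'contact_force': array([ 0.31261787,  0.07756206, -0.10206825]), 'wrist_torque': array([0.01557605, 0.05708513, 0.0541645 ]), 'grip_force': 0.0, 'opening': 1.0020341018010552}
```

View pics/t0.png

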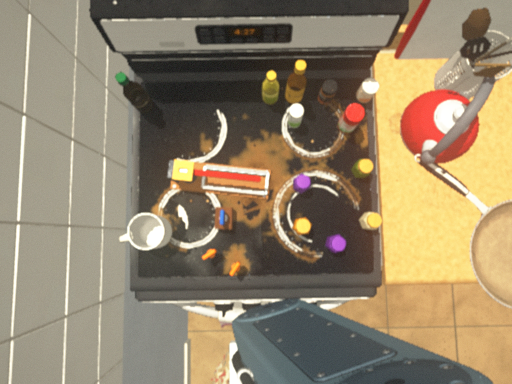

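View pics/s0.png

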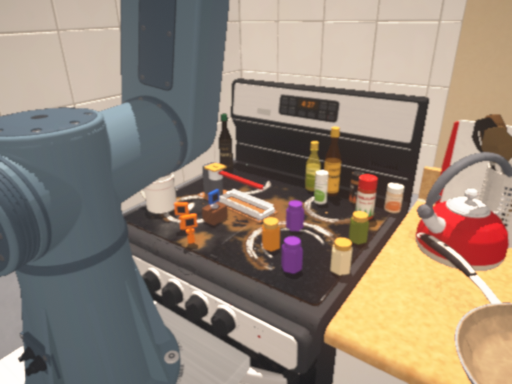

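Top view: key (blue) at about (221,217), with the orange look-alikes at (208,254) and (234,268). Lock is at (182,170), with the channel running right. Hex candidates are honey (302,226), olive (363,167), cream (371,220) and a dark jar at (328,92) that might be berry. The purple jars at (302,182) and (336,243) are decoys. Next is a close crop.

```bash
python3 - <<'E'
import cv2,numpy as np
t=cv2.imread('pics/t0.png');s=cv2.imread('pics/s0.png')
A=cv2.resize(t[70:270,160:400],(720,600),interpolation=cv2.INTER_CUBIC)
cv2.imwrite('pics/c1.png',A)
B=cv2.resize(s[150:290,140:420],(800,400),interpolation=cv2.INTER_CUBIC)
cv2.imwrite('pics/c2.png',B)
E
```

```text
(no output)
```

View pics/c1.png

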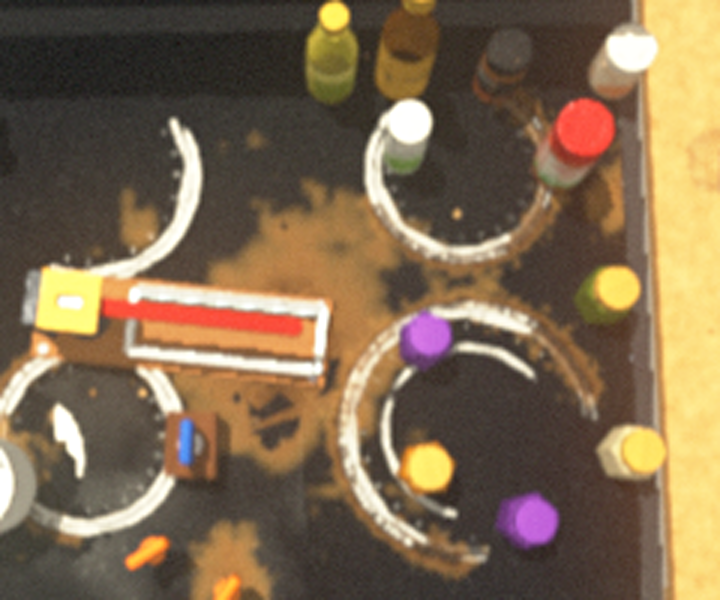

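View pics/c2.png

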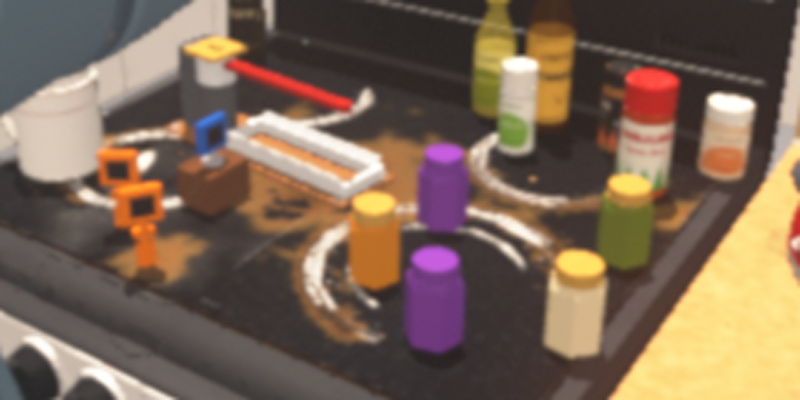

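```bash
cat >> h.py <<'E'
def mask(c,lo,hi):
    return cv2.inRange(cv2.cvtColor(c['color'],cv2.COLOR_RGB2HSV),np.array(lo),np.array(hi))
def blobs(m,amin=15):
    n,l,s,ce=cv2.connectedComponentsWithStats(m)
    return [(s[i,4],*np.round(ce[i],1),*s[i,:4]) for i in range(1,n) if s[i,4]>=amin]
BLUE=([105,120,60],[125,255,255])
def tri(rays):
    A=np.zeros((3,3));b=np.zeros(3)
    for o,d in rays:
        d=d/np.linalg.norm(d);P=np.eye(3)-np.outer(d,d);A+=P;b+=P@o
    X=np.linalg.solve(A,b)
    return X,[np.linalg.norm(np.cross(X-o,d/np.linalg.norm(d))) for o,d in rays]
E
python3 - <<'E'
from h import *
a=shot('scene');b=shot('top')
for n,c in(('s',a),('t',b)):
    print(n,'blue',blobs(mask(c,*BLUE)))
    print(n,'yellow',blobs(mask(c,[14,120,120],[32,255,255]),40))
    print(n,'red',blobs(mask(c,[0,170,90],[6,255,255])|mask(c,[174,170,90],[180,255,255]),60))
m=mask(b,[0,170,90],[6,255,255])|mask(b,[174,170,90],[180,255,255])
n,l,s,ce=cv2.connectedComponentsWithStats(m)
for i in range(1,n):
    if s[i,4]>60 and 190<ce[i][0]<270:
        ys,xs=np.where(l==i)
        P=np.array([onz(b,x,y,.085)[:2] for x,y in zip(xs,ys)])
        c0=P.mean(0);u,sv,vt=np.linalg.svd(P-c0);d=vt[0];k=(P-c0)@d
        print('bar',c0,d,np.degrees(np.arctan2(d[1],d[0])),c0+d*k.min(),c0+d*k.max())
print('hole',onz(b,183.3,170.7,.094))
for u,v in[(302,226),(363,167),(371,220)]: print(onz(b,u,v,.068))
E
```

```text
s blue [(np.int32(65), np.float64(212.1), np.float64(194.6), np.int32(209), np.int32(189), np.int32(10), np.int32(14))]
s yellow [(np.int32(86), np.float64(334.9), np.float64(132.0), np.int32(331), np.int32(127), np.int32(9), np.int32(11)), (np.int32(351), np.float64(312.6), np.float64(161.6), np.int32(306), np.int32(141), np.int32(15), np.int32(43)), (np.int32(415), np.float64(332.8), np.float64(174.4), np.int32(324), np.int32(159), np.int32(17), np.int32(34)), (np.int32(129), np.float64(215.4), np.float64(166.6), np.int32(204), np.int32(163), np.int32(23), np.int32(9)), (np.int32(345), np.float64(428.2), np.float64(180.6), np.int32(420), np.int32(168), np.int32(21), np.int32(31)), (np.int32(48), np.float64(246.4), np.float64(204.9), np.int32(231), np.int32(199), np.int32(31), np.int32(13)), (np.int32(753), np.float64(273.1), np.float64(225.9), np.int32(261), np.int32(198), np.int32(27), np.int32(53)), (np.int32(9930), np.float64(408.4), np.float64(320.1), np.int32(324), np.int32(204), np.int32(165), np.int32(180)), (np.int32(219), np.float64(237.9), np.float64(223.9), np.int32(223)
[... 4267 characters left out ...]
4(423.8), np.float64(118.1), np.int32(401), np.int32(90), np.int32(68), np.int32(63)), (np.int32(347), np.float64(353.9), np.float64(113.4), np.int32(343), np.int32(103), np.int32(22), np.int32(22)), (np.int32(469), np.float64(462.0), np.float64(142.5), np.int32(436), np.int32(119), np.int32(43), np.int32(43)), (np.int32(382), np.float64(227.2), np.float64(175.2), np.int32(194), np.int32(170), np.int32(67), np.int32(12))]
bar [0.54162997 0.15337483] [-0.11729365 -0.99309728] -96.73593719665244 [0.55069869 0.23015754] [0.53273359 0.07805132]
hole [0.55241002 0.25259676 0.094     ]
[ 0.42267322 -0.01641316  0.068     ]
[ 0.55749995 -0.16342097  0.068     ]
[ 0.43350168 -0.17576522  0.068     ]
```

```bash
cat >> h.py <<'E'
from scipy.spatial.transform import Rotation as Ro
def tool(s=None):
    s=s or get_state();q=s['tool_rot'];return np.array(s['position']),Ro.from_quat([q[1],q[2],q[3],q[0]]).as_matrix()
def yaw(R): return np.degrees(np.arctan2(R[1,0],R[0,0]))
def need(X,y=None):
    "shift in tool mm so that TCP reaches X; turn deg (tool z) to reach yaw y of tool x"
    p,R=tool();out=np.round(R.T@(np.array(X)-p)*1000,1)
    t=None if y is None else round(float((yaw(R)-y+180)%360-180),2)
    print('shift',out,'turn',t,'yaw now',round(yaw(R),2),'pos',np.round(p,4))
E
python3 - <<'E'
from h import *
a=shot('scene');b=shot('top');w=shot('wrist')
p,R=tool()
C=-np.array(w['R']).T@np.array(w['t'])
print('cam in tool',R.T@(C-p),(np.array(w['R'])@R).round(3))
print(onz(b,221.7,217.4,.08), tri([ray(b,221.7,217.4),ray(a,212.1,194.6)]))
m=mask(b,*BLUE);ys,xs=np.where(m>0);P=np.array([onz(b,x,y,.08)[:2] for x,y in zip(xs,ys)]);vt=np.linalg.svd(P-P.mean(0))[2]
print(vt)
k=onz(b,221.7,217.4,.08)
need([k[0]-.05,k[1],.33],0)
E
```

```text
cam in tool [0.06844281 0.00034554 0.030868  ] [[ 0.     1.    -0.   ]
 [-0.963  0.    -0.27 ]
 [-0.27   0.     0.963]]
[0.44526741 0.16715331 0.08      ] (array([0.44447047, 0.16948922, 0.07019583]), [np.float64(0.0019106113754519096), np.float64(0.0019106113754520245)])
[[-0.99916284  0.04090999]
 [-0.04090999 -0.99916284]]
shift [ 428.6 -553.2   74.7] turn 25.83 yaw now 25.83 pos [ 0.2505 -0.5175  0.4045]
```

>>> apply_moves(deltas="85 0 0 0 10;85 0 0 0 10;85 0 0 0 5.8;85 15 -53 4 0;85 15 -53 4 0;85 15 -53 4 0;85 15 -53 4 0;85 15 -53 4 0", newtons=40)

```text
time: 1.4
position: [0.3255, -0.2509, 0.3848]
tool_rot: [0.0, 1.0, -0.0, 0.0]
contact_force: [0.7, -0.4, 0.2]
opening: 0.995
grip_force: 0.0
```

>>> apply_moves(deltas="85 15 -53 4 0;85 15 -53 4 0;85 15 -53 4 0;85 15 -53 4 0;85 15 -53 4 0;85 15 -53 4 0;85 15 -53 4 0;85 15 -50 4 0")

```text
time: 2.4
position: [0.4454, 0.1706, 0.3529]
tool_rot: [0.0, 1.0, 0.001, 0.001]
contact_force: [0.4, -1.1, -0.4]
opening: 0.996
grip_force: 0.0
```

```bash
python3 - <<'E'
from h import *
w=shot('wrist','w1.png');print(tool()[0],yaw(tool()[1]))
print(blobs(mask(w,*BLUE)),get_state()['time'])
E
```

```text
[0.44599295 0.17461495 0.35251182] 0.1548949225143163
[(np.int32(416), np.float64(253.1), np.float64(188.2), np.int32(246), np.int32(165), np.int32(13), np.int32(44))] 2.45
```

View pics/w1.png

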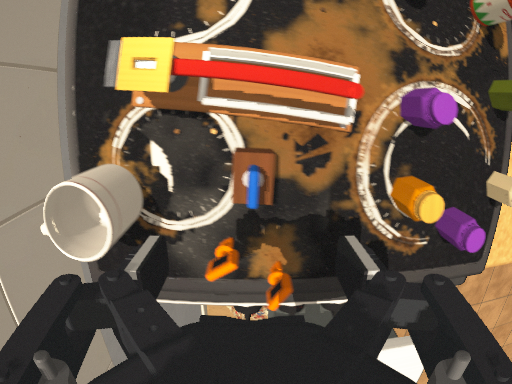

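```bash
cat > key.py <<'E'
from h import *
w=shot('wrist');m=mask(w,*BLUE)
n,l,s,ce=cv2.connectedComponentsWithStats(m);i=1+np.argmax(s[1:,4]);m=(l==i)
ys,xs=np.where(m);z=float(sys.argv[1]) if len(sys.argv)>1 else .066
for r in range(ys.min()+2,ys.max(),6): print(r,xs[ys==r].min(),xs[ys==r].max())
lo=onz(w,xs[ys==ys.max()].mean(),ys.max()+.5,z+.016,1);hi=onz(w,xs[ys==ys.min()].mean(),ys.min()-.5,z-.016,1)
print('ends',lo,hi,'mid',(lo+hi)/2,'len',np.linalg.norm((hi-lo)[:2]))
E
cat key.py | python3 - 
python3 - <<'E'
from h import *
w=shot('wrist')
hsv=cv2.cvtColor(w['color'],cv2.COLOR_RGB2HSV)
for uv in[(243,160),(270,170),(243,200),(265,200),(200,110),(284,180)]: print(uv,hsv[uv[1],uv[0]])
m=mask(w,*BLUE);print(proj(w,[.4453,.1672,.066],1))
c=np.round(cv2.boxPoints(cv2.minAreaRect(cv2.findNonZero(m))),1);print(c.tolist())
# rack from wrist: yellow plate and slot
im=cv2.resize(w['color'][30:130,100:370][:,:,::-1],None,fx=2.9,fy=2.9,interpolation=cv2.INTER_CUBIC)
im2=cv2.resize(w['color'][140:215,200:310][:,:,::-1],None,fx=4,fy=4,interpolation=cv2.INTER_CUBIC)
o=np.zeros((600,783,3),np.uint8);o[:290]=im;o[295:595,:440]=im2;cv2.imwrite('pics/c3.png',o)
E
```

```text
169 257 265
175 257 266
181 256 266
187 256 266
193 256 265
199 255 265
205 255 265
ends [0.43021095 0.16807166 0.082     ] [0.46223969 0.16670828 0.05      ] mid [0.44622532 0.16738997 0.066     ] len 0.03205773824426425
(243, 160) [ 11 166 143]
(270, 170) [ 11 169 154]
(243, 200) [ 12 176 142]
(265, 200) [ 11 159  82]
(200, 110) [ 13 168 100]
(284, 180) [ 7 49 47]
(np.float64(257.4277136468498), np.float64(187.56387271712126))
[[251.10000610351562, 208.8000030517578], [253.1999969482422, 165.60000610351562], [263.79998779296875, 166.10000610351562], [261.70001220703125, 209.3000030517578]]
```

View pics/c3.png

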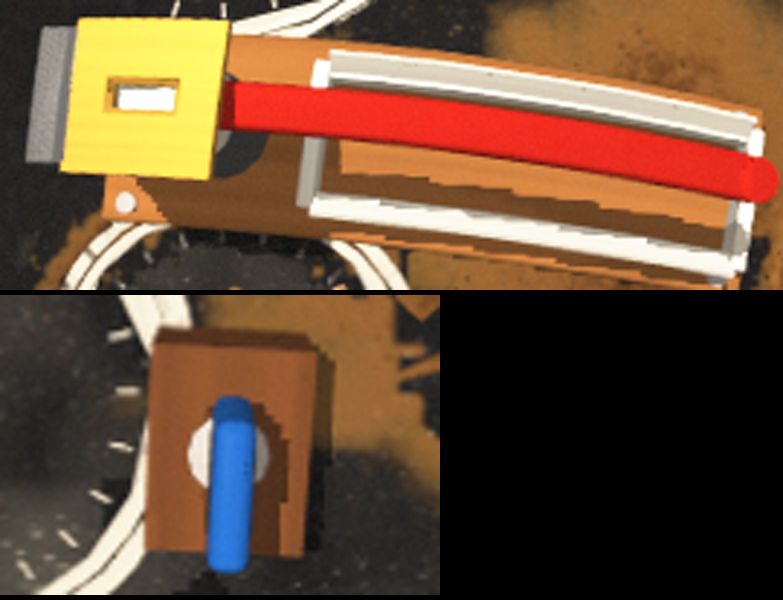

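```bash
python3 key.py; python3 -c "
from h import *
need([.446,.1674,.223],-2.5)"
```

```text
167 251 259
173 251 260
179 251 260
185 250 260
191 250 259
197 250 259
203 249 259
ends [0.43055313 0.16768218 0.082     ] [0.46257321 0.16715045 0.05      ] mid [0.44656317 0.16741631 0.066     ] len 0.03202449403570931
shift [  1.1   1.8 129.4] turn 2.68 yaw now 0.18 pos [0.445  0.1693 0.3524]
```

>>> apply_moves(deltas="40 1.3 1.8 30 1.8;40 0 0 50 0;40 0 0 35 0;40 0 0 14 0;40 0 0 0 0;40 0 0 0 0")

```text
time: 3.35
position: [0.4474, 0.1665, 0.2252]
tool_rot: [-0.0, 1.0, -0.016, 0.001]
contact_force: [-0.3, -0.2, -0.2]
opening: 0.472
grip_force: 0.0
```

```bash
python3 key.py; python3 - <<'E'
from h import *
w=shot('wrist');cv2.imwrite('pics/w2.png',w['color'][:,:,::-1]);need([.4464,.1674,.223],-1.5)
E
```

```text
218 243 256
224 241 257
230 241 258
236 240 258
242 239 258
248 239 259
254 239 259
260 239 258
266 239 258
272 239 258
278 239 258
284 239 258
290 239 257
296 239 257
ends [0.43108084 0.16843875 0.082     ] [0.46259627 0.16609621 0.05      ] mid [0.44683855 0.16726748 0.066     ] len 0.03160237871668458
shift [-1.  -0.6  2.2] turn -0.27 yaw now -1.77 pos [0.4473 0.1667 0.2252]
```

View pics/w2.png

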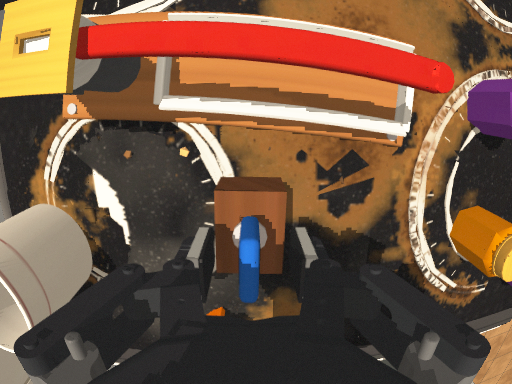

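>>> apply_moves(deltas="40 -0.5 -0.6 2 0;12 0 0 0 0;5 0 0 0 0;0 0 0 0 0;0 0 0 0 0;0 0 0 0 0", newtons=60)

```text
time: 4.2
position: [0.4461, 0.1674, 0.2219]
tool_rot: [-0.0, 1.0, -0.015, 0.0]
contact_force: [-1.5, 0.5, 4.9]
opening: 0.101
grip_force: 58.6
```

>>> apply_moves(deltas="0 0 0 -5 0;0 0 0 -15 0;0 0 0 -25 0;0 0 0 -25 0;0 0 0 -20 0;0 0 0 0 0;0 0 0 0 0")

```text
time: 5.08
position: [0.4457, 0.1673, 0.3113]
tool_rot: [0.0, 1.0, -0.015, -0.0]
contact_force: [-0.3, -0.7, -1.3]
opening: 0.093
grip_force: 58.3
```

```bash
python3 - <<'E'
from h import *
w=shot('wrist','w3.png');p,R=tool();print(p,yaw(R),get_state()['opening'],blobs(mask(w,*BLUE)))
E
```

```text
[0.44555752 0.1672721  0.31094607] -1.7732562554306193 0.09289979279704176 [(np.int32(1702), np.float64(251.6), np.float64(258.7), np.int32(241), np.int32(215), np.int32(22), np.int32(89))]
```

View pics/w3.png

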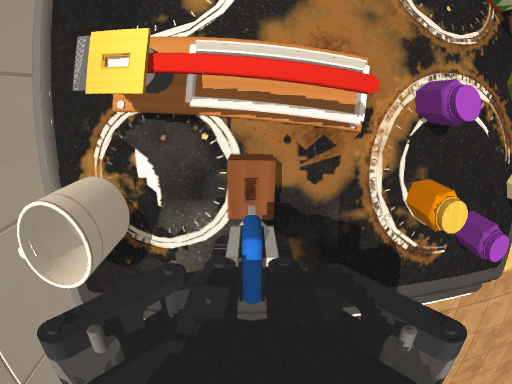

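```bash
cat > lock.py <<'E'
from h import *
def slot(w,guess,half=14,zz=.094):
    u,v=map(int,proj(w,guess,1));hsv=cv2.cvtColor(w['color'],cv2.COLOR_RGB2HSV)
    x0,y0=u-half,v-half;c=hsv[y0:v+half,x0:u+half]
    return x0,y0,c
w=shot('wrist');m=mask(w,[22,120,120],[32,255,255])
cs=cv2.findContours(m,cv2.RETR_CCOMP,cv2.CHAIN_APPROX_NONE)
big=max(range(len(cs[0])),key=lambda i:cv2.contourArea(cs[0][i]))
out=cs[0][big][:,0,:]
P=np.array([onz(w,u,v,.094,1)[:2] for u,v in out],np.float32)
r=cv2.minAreaRect(P);print('plate',np.round(r[0],4),np.round(r[1],4),r[2])
for i,h in enumerate(cs[1][0]):
    if h[3]==big and cv2.contourArea(cs[0][i])>20:
        Q=np.array([onz(w,u,v,.094,1)[:2] for u,v in cs[0][i][:,0,:]],np.float32)
        q=cv2.minAreaRect(Q);print('hole',np.round(q[0],4),np.round(q[1],4),q[2])
mr=mask(w,[0,170,90],[6,255,255])|mask(w,[174,170,90],[180,255,255])
n,l,s,ce=cv2.connectedComponentsWithStats(mr)
if n>1:
    i=1+np.argmax(s[1:,4]);ys,xs=np.where(l==i)
    P=np.array([onz(w,u,v,.085,1)[:2] for u,v in zip(xs,ys)]);c0=P.mean(0);d=np.linalg.svd(P-c0,full_matrices=False)[2][0]
    if d[1]>0:d=-d
    k=(P-c0)@d;print('bar',c0,np.degrees(np.arctan2(d[1],d[0])),c0+d*k.min(),c0+d*k.max())
E
python3 lock.py; python3 - <<'E'
from h import *
w=shot('wrist');print('blockslot',onz(w,251,188,.038,1));
m=mask(w,*BLUE);ys,xs=np.where(m);p,R=tool();zb=p[2]-.156
print(onz(w,xs.mean(),ys.max()+.5,zb+.016,1)-p,onz(w,xs.mean(),ys.min()-.5,zb-.016,1)-p)
E
```

```text
plate [0.5541 0.2542] [0.0439 0.0437] 82.76132202148438
hole [0.5541 0.2543] [0.0233 0.0119] 82.7257080078125
bar [0.54140208 0.1571481 ] -97.13047288101318 [0.55098797 0.23377591] [0.53144379 0.07754335]
blockslot [0.4481267  0.16731607 0.038     ]
[-0.01526564  0.00016793 -0.14      ] [ 0.01609841 -0.00081268 -0.172     ]
```

>>> apply_moves(deltas="0 0 0 -5 -10.6;0 0 0 -5 -10.6;0 0 0 -5 -10.6;0 0 0 -5 -10.6;0 0 0 -5 -10.6;0 0 0 -5 -10.6;0 0 0 -5 -10.6;0 0 0 0 -10.6")

```text
time: 6.22
position: [0.446, 0.1673, 0.3463]
tool_rot: [-0.0, 0.747, 0.665, -0.0]
contact_force: [0.4, -0.2, -0.6]
opening: 0.094
grip_force: 58.3
```

```bash
python3 lock.py; python3 -c "
from h import *
need([.553,.2526,.34],83.3)"
```

```text
plate [0.553 0.255] [0.0434 0.0429] 83.73844146728516
hole [0.5539 0.2548] [0.0237 0.0114] 83.65420532226562
bar [0.54114659 0.16325048] -96.73042318639196 [0.54932826 0.23258001] [0.53139306 0.08060138]
shift [96.3 97.3  6. ] turn 0.5 yaw now 83.8 pos [0.4459 0.1673 0.3461]
```

>>> apply_moves(deltas="0 30 30 0 0.6;0 35 35 0 0;0 25 25 0 0;0 8 8 0 0;0 0 0 0 0;0 0 0 0 0")

```text
time: 7.02
position: [0.555, 0.2514, 0.3463]
tool_rot: [-0.0, 0.753, 0.659, -0.001]
contact_force: [1.0, -0.6, -0.2]
opening: 0.094
grip_force: 58.6
```

```bash
python3 lock.py; python3 - <<'E'
from h import *
w=shot('wrist','w4.png');p,R=tool();print(p,yaw(R))
m=mask(w,*BLUE);ys,xs=np.where(m);zb=p[2]-.156
print('bow rel, tool',R.T@(onz(w,xs.mean(),ys.max()+.5,zb+.016,1)-p),R.T@(onz(w,xs.mean(),ys.min()-.5,zb-.016,1)-p))
E
```

```text
plate [0.554  0.2544] [0.0431 0.0439] 82.37801361083984
bar [0.5389424  0.13398709] -98.20536142674683 [0.54045789 0.14449692] [0.53732839 0.12279406]
[0.55515449 0.25135925 0.34673854] 82.38016033870949
bow rel, tool [-0.01482343  0.00014022  0.14000388] [1.59202767e-02 1.29540027e-04 1.71995756e-01]
```

View pics/w4.png

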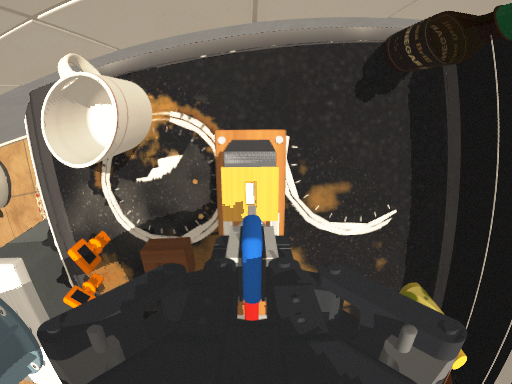

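```bash
python3 -c "
from h import *
for i in range(3):
    need([.5539,.2539,.3465],83.1);shot('wrist')"; python3 lock.py
```

```text
shift [ 2.4 -1.6  0.2] turn -0.72 yaw now 82.38 pos [0.5552 0.2514 0.3467]
shift [ 2.3 -1.7  0.4] turn -0.72 yaw now 82.38 pos [0.5553 0.2514 0.3469]
shift [ 2.2 -1.8  0.5] turn -0.71 yaw now 82.39 pos [0.5554 0.2515 0.347 ]
plate [0.5541 0.2546] [0.0432 0.044 ] 82.51958465576172
bar [0.53890731 0.13404793] -94.15094820194707 [0.53986846 0.1472915 ] [0.53806218 0.12240295]
```

>>> apply_moves(deltas="0 2.3 -1.7 10 -0.5;0 0 0 15 0;0 0 0 5 0;0 0 0 0 0;0 0 0 0 0")

```text
time: 7.95
position: [0.5546, 0.2545, 0.3169]
tool_rot: [0.0, 0.749, 0.662, 0.0]
contact_force: [0.2, 0.2, 0.0]
opening: 0.094
grip_force: 58.6
```

```bash
python3 lock.py; python3 - <<'E'
from h import *
w=shot('wrist')
cv2.imwrite('pics/c5.png',cv2.resize(w['color'][120:280,180:330][:,:,::-1],None,fx=3.7,fy=3.7,interpolation=cv2.INTER_CUBIC));need([.5539,.2539,.3165],83.1)
p,R=tool()
for dx,dy in[(-.009,0),(.009,0),(0,-.0034),(0,.0034)]:
    a=np.radians(-7);X=[.554+dy*np.cos(a)-dx*np.sin(a),.2545+dy*np.sin(a)+dx*np.cos(a),.094];print(np.round((np.array(proj(w,X,1))-[180,120])*3.7))
E
```

```text
plate [0.5543 0.2565] [0.0392 0.0439] 82.9152603149414
bar [0.54233708 0.16096076] -90.38344527461369 [0.54242301 0.17380028] [0.54226767 0.15058938]
shift [-0.7 -0.7  0.7] turn -0.17 yaw now 82.93 pos [0.5546 0.2545 0.3172]
[259. 380.]
[259. 289.]
[240. 335.]
[277. 335.]
```

View pics/c5.png

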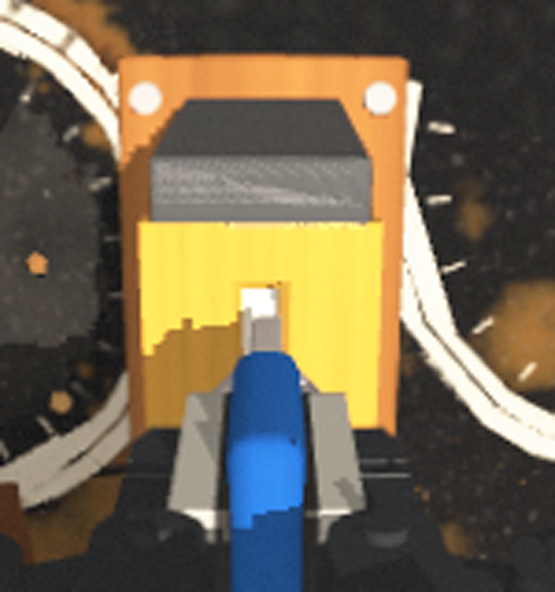

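>>> apply_moves(deltas="0 -0.6 -0.5 4 -0.2;0 0 0 4 0;0 0 0 4 0;0 0 0 0 0")

```text
time: 8.55
position: [0.5537, 0.2538, 0.3041]
tool_rot: [-0.0, 0.748, 0.663, -0.0]
contact_force: [0.8, -0.5, 0.1]
opening: 0.093
grip_force: 58.6
```

>>> apply_moves(deltas="0 0 0 5 0;0 0 0 5 0;0 0 0 5 0;0 0 0 0 0")

```text
time: 9.05
position: [0.5536, 0.2538, 0.289]
tool_rot: [-0.0, 0.748, 0.663, -0.001]
contact_force: [-0.5, 0.2, 0.3]
opening: 0.098
grip_force: 58.6
```

>>> apply_moves(deltas="0 0 0 4 0;0 0 0 4 0;0 0 0 2 0;0 0 0 1 0;0 0 0 0 0")

```text
time: 9.68
position: [0.5539, 0.2539, 0.2787]
tool_rot: [0.0, 0.748, 0.663, -0.0]
contact_force: [-0.1, -0.2, -1.3]
opening: 0.097
grip_force: 58.6
```

>>> apply_moves(deltas="0 0 0 1 0;0 0 0 0.7 0;0 0 0 0 0")

```text
time: 10.05
position: [0.554, 0.254, 0.2779]
tool_rot: [0.0, 0.748, 0.663, 0.0]
contact_force: [-2.0, -1.1, 5.1]
opening: 0.094
grip_force: 59.5
```

>>> apply_moves(deltas="0 0 0 0 -10;0 0 0 0 -10;0 0 0 0 -10;0 0 0 0 -10;0 0 0 0 -10;0 0 0 0 -10;0 0 0 0 -10;0 0 0 0 -8")

```text
time: 11.05
position: [0.5542, 0.2541, 0.2779]
tool_rot: [0.001, 0.162, 0.987, 0.0]
contact_force: [0.0, 0.3, 4.2]
opening: 0.097
grip_force: 59.1
```

```bash
python3 - <<'E'
from h import *
s=get_state();print(yaw(tool()[1]),s['contact_force'],s['wrist_torque'],s['position']);b=shot('top','t6.png');m=mask(b,[0,170,90],[6,255,255])|mask(b,[174,170,90],[180,255,255]);print(blobs(m,60))
E
```

```text
161.3997020184205 [0.02315326 0.25460516 4.22475722] [ 0.08930825  0.12044872 -0.10937638] [0.55417808 0.2541019  0.27794555]
[(np.int32(389), np.float64(411.4), np.float64(26.8), np.int32(395), np.int32(0), np.int32(34), np.int32(58)), (np.int32(1831), np.float64(423.9), np.float64(118.1), np.int32(401), np.int32(90), np.int32(68), np.int32(64)), (np.int32(381), np.float64(205.0), np.float64(129.6), np.int32(191), np.int32(103), np.int32(30), np.int32(57)), (np.int32(346), np.float64(353.9), np.float64(113.5), np.int32(343), np.int32(103), np.int32(22), np.int32(22)), (np.int32(499), np.float64(461.4), np.float64(143.1), np.int32(436), np.int32(119), np.int32(43), np.int32(43))]
```

>>> apply_moves(deltas="0 0 0 0 -3;0 0 0 0 -1.5;0 0 0 0 0;0 0 0 0 0")

```text
time: 11.6
position: [0.5542, 0.2541, 0.2779]
tool_rot: [0.001, 0.126, 0.992, 0.0]
contact_force: [-0.9, -0.1, 6.1]
opening: 0.097
grip_force: 59.4
```

```bash
python3 - <<'E'
from h import *
s=get_state();print(yaw(tool()[1]),s['contact_force'],s['wrist_torque'],s['position']);b=shot('top')
m=mask(b,[0,170,90],[6,255,255])|mask(b,[174,170,90],[180,255,255])
n,l,st,ce=cv2.connectedComponentsWithStats(m)
for i in range(1,n):
    if st[i,4]>60 and 190<ce[i][0]<270:
        ys,xs=np.where(l==i);P=np.array([onz(b,x,y,.085)[:2] for x,y in zip(xs,ys)]);d=np.linalg.svd(P-P.mean(0))[2][0];print(d,np.degrees(np.arctan2(d[1],d[0])))
E
```

```text
165.51319575659213 [-0.8801718  -0.06896705  6.12819816] [ 0.10489365  0.19190341 -0.03941968] [0.55419723 0.25414423 0.27791982]
[-0.92572173  0.37820534] 157.7774387038268
```

>>> apply_moves(deltas="40 0 0 0 0;40 0 0 0 0;40 0 0 0 0;40 0 0 -10 0;40 0 0 -40 0;40 0 0 -40 0;40 0 0 0 10.3;40 0 0 0 10.3")

```text
time: 12.65
position: [0.554, 0.254, 0.3688]
tool_rot: [0.001, 0.303, 0.953, 0.001]
contact_force: [-0.2, 0.6, -0.3]
opening: 0.472
grip_force: 0.0
```

>>> apply_moves(deltas="60 0 0 0 10.3;85 0 0 0 10.3;85 0 0 0 10.3;85 0 0 0 10.3;85 0 0 0 10.3;85 0 0 0 10.3;85 -47 -16 0 0;85 -47 -16 0 0")

```text
time: 13.65
position: [0.5105, 0.1637, 0.3675]
tool_rot: [0.0, 0.747, 0.665, 0.0]
contact_force: [0.7, -0.2, 1.1]
opening: 0.995
grip_force: 0.0
```

>>> apply_moves(deltas="85 -47 -16 0 0;85 -47 -16 0 0;85 -47 -16 0 0;85 -47 -16 0 0;85 0 0 0 0;85 0 0 0 0")

```text
time: 14.4
position: [0.4255, -0.0148, 0.3677]
tool_rot: [0.0, 0.748, 0.664, 0.001]
contact_force: [0.6, 0.1, 0.7]
opening: 0.995
grip_force: 0.0
```

```bash
python3 - <<'E'
from h import *
w=shot('wrist','w7.png');b=shot('top','t7.png');p,R=tool();print(p,yaw(R))
cv2.imwrite('pics/c7.png',np.vstack([w['color'][:,:,::-1][:300],cv2.resize(b['color'][60:290,120:400][:,:,::-1],(512,300))]))
E
```

```text
[ 0.42562669 -0.01407794  0.36733341] 83.29829280074985
```

View pics/c7.png

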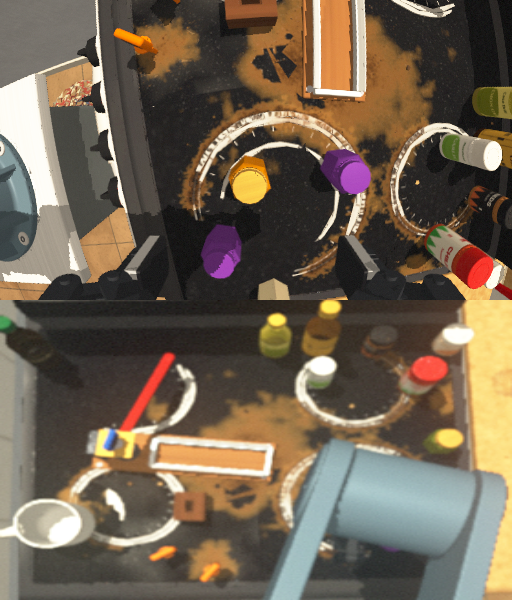

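```bash
cat > jar.py <<'E'
from h import *
# usage: jar.py honey|olive|cream x y
H={'honey':([8,150,60],[30,255,255]),'olive':([20,90,30],[45,255,255]),'cream':([14,40,80],[32,255,255])}
def jar(name,x,y,verbose=True):
    w=shot('wrist');m=mask(w,*H[name])
    u,v=proj(w,[x,y,.056],1)
    m=cv2.morphologyEx(m,cv2.MORPH_OPEN,np.ones((3,3)))
    n,l,s,ce=cv2.connectedComponentsWithStats(m)
    r=l[int(v)-6:int(v)+7,int(u)-6:int(u)+7];i=np.bincount(r[r>0]).argmax()
    mm=(l==i).astype(np.uint8);print('blob',s[i],'at',ce[i])
    c=max(cv2.findContours(mm,cv2.RETR_EXTERNAL,cv2.CHAIN_APPROX_NONE)[0],key=cv2.contourArea)
    hull=cv2.convexHull(c);ap=cv2.approxPolyDP(hull,1.6,True)[:,0,:]
    for k in range(len(ap)):
        a,b=ap[k],ap[(k+1)%len(ap)];A,B=onz(w,*a,.056,1),onz(w,*b,.056,1)
        print(a,b,'L %.1f dir %.1f mod60 %.1f'%(np.linalg.norm(B-A)*1e3,np.degrees(np.arctan2(B[1]-A[1],B[0]-A[0])),np.degrees(np.arctan2(B[1]-A[1],B[0]-A[0]))%60),np.round(A[:2],4))
    x0,y0,ww,hh=s[i,:4];return w,(x0,y0,ww,hh)
if __name__=='__main__': 
    w,(x0,y0,ww,hh)=jar(sys.argv[1],float(sys.argv[2]),float(sys.argv[3]))
    cv2.imwrite('pics/j_%s.png'%sys.argv[1],cv2.resize(w['color'][max(0,y0-8):y0+hh+8,max(0,x0-8):x0+ww+8][:,:,::-1],None,fx=7,fy=7,interpolation=cv2.INTER_CUBIC))
E
python3 jar.py honey .4227 -.0164
```

```text
blob [ 229  157   42   48 1521] at [249.47337278 180.62721893]
[261 159] [264 162] L 4.1 dir -51.9 mod60 8.1 [0.4375 0.0054]
[264 162] [270 189] L 27.5 dir -83.8 mod60 36.2 [0.44   0.0022]
[270 189] [258 202] L 17.7 dir -137.9 mod60 42.1 [ 0.443  -0.0251]
[258 202] [243 203] L 14.9 dir 177.3 mod60 57.3 [ 0.4298 -0.037 ]
[243 203] [234 198] L 10.3 dir 142.9 mod60 22.9 [ 0.4149 -0.0363]
[234 198] [229 180] L 18.9 dir 97.4 mod60 37.4 [ 0.4068 -0.0302]
[229 180] [230 173] L 7.0 dir 74.3 mod60 14.3 [ 0.4043 -0.0114]
[230 173] [244 157] L 20.7 dir 42.2 mod60 42.2 [ 0.4062 -0.0047]
[244 157] [261 159] L 16.3 dir -13.5 mod60 46.5 [0.4216 0.0093]
```

>>> apply_moves(deltas="85 0 0 20 -8.4;85 0 0 30 -8.4;85 -2 -3 30 0;85 0 0 0 0;85 0 0 0 0")

```text
time: 15.18
position: [0.4233, -0.0169, 0.2879]
tool_rot: [0.0, 0.642, 0.767, 0.0]
contact_force: [-0.3, 0.2, -0.3]
opening: 0.995
grip_force: 0.0
```

```bash
python3 jar.py honey .4227 -.0164; python3 -c "
from h import *
need([.4227,-.0164,.205],100)
w=shot('wrist');m=mask(w,[22,120,130],[32,255,255]);print(blobs(m,200))
h=cv2.cvtColor(w['color'],cv2.COLOR_RGB2HSV);u,v=map(int,proj(w,[.4227,-.0164,.068],1));print(u,v,h[v-30:v+36:5,u].tolist())"
```

```text
blob [ 225  166   53   70 2976] at [250.83064516 201.54301075]
[253 166] [273 178] L 16.3 dir -21.2 mod60 38.8 [0.4196 0.012 ]
[273 178] [277 191] L 9.9 dir -62.2 mod60 57.8 [0.4348 0.006 ]
[277 191] [275 221] L 22.7 dir -82.1 mod60 37.9 [ 0.4394 -0.0027]
[275 221] [264 232] L 11.7 dir -122.1 mod60 57.9 [ 0.4425 -0.0252]
[264 232] [257 235] L 5.7 dir -144.8 mod60 35.2 [ 0.4363 -0.0351]
[257 235] [244 235] L 9.6 dir -169.9 mod60 10.1 [ 0.4316 -0.0384]
[244 235] [236 231] L 6.7 dir 161.3 mod60 41.3 [ 0.4222 -0.0401]
[236 231] [225 219] L 12.3 dir 139.7 mod60 19.7 [ 0.4158 -0.0379]
[225 219] [225 190] L 21.9 dir 98.5 mod60 38.5 [ 0.4065 -0.03  ]
[225 190] [232 176] L 11.3 dir 73.2 mod60 13.2 [ 0.4032 -0.0084]
[232 176] [253 166] L 16.2 dir 35.9 mod60 35.9 [0.4065 0.0025]
shift [ 0.9 -0.8 83.2] turn 0.07 yaw now 100.07 pos [ 0.4235 -0.0171  0.2882]
[(np.int32(1101), np.float64(250.9), np.float64(207.2), np.int32(228), np.int32(192), np.int32(47), np.int32(32)), (np.int32(502), np.float64(405.4), np.float64(364.1), np.int32(379), np.int32(352), np.int32(49), np.int32(32))]
249 210 [[18, 255, 241], [17, 213, 158], [18, 177, 171], [25, 166, 254], [25, 169, 254], [25, 168, 254], [24, 168, 253], [24, 171, 253], [18, 182, 167], [18, 181, 166], [18, 177, 164], [16, 135, 83], [15, 16, 32], [15, 24, 42]]
```

View pics/j_honey.png

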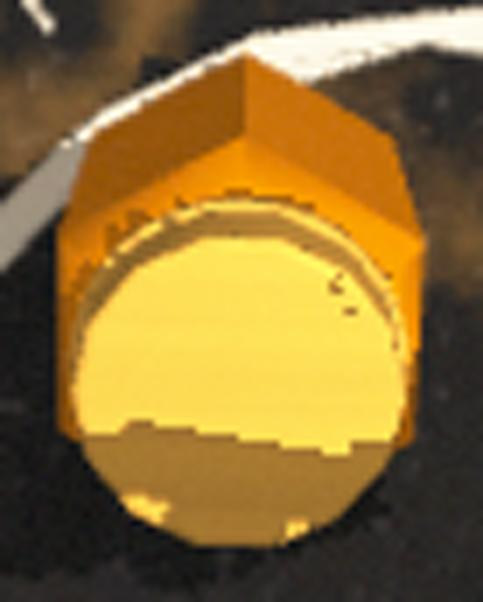

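>>> apply_moves(deltas="85 0.6 -0.6 40 1.8;85 0 0 35 0;85 0 0 12 0;60 0 0 0 0;30 0 0 0 0;30 0 0 0 0;30 0 0 0 0;30 0 0 0 0", newtons=35)

```text
time: 16.27
position: [0.4228, -0.0171, 0.2014]
tool_rot: [0.001, 0.655, 0.756, 0.001]
contact_force: [-0.4, 1.1, 6.3]
opening: 0.438
grip_force: 35.6
```

>>> apply_moves(deltas="30 0 0 -10 0;30 0 0 -40 0;30 0 0 -40 7.6;30 0 0 0 7.6;30 41 32.5 0 0;30 41 32.5 0 0;30 40.5 32.5 0 0;30 0 0 0 0")

```text
time: 17.27
position: [0.5352, 0.095, 0.2907]
tool_rot: [0.0, 0.748, 0.664, 0.001]
contact_force: [-0.7, 0.2, -1.6]
opening: 0.436
grip_force: 35.9
```

```bash
cat > chan.py <<'E'
from h import *
# channel geometry from wrist view: white lips (z .026)
w=shot('wrist','ch.png');p,R=tool();print(p,yaw(R))
L=np.array([.554,.2545]);a=np.radians(-7);ex=np.array([np.cos(a),np.sin(a)]);ey=np.array([-np.sin(a),np.cos(a)])
g=cv2.cvtColor(w['color'],cv2.COLOR_RGB2HSV)
# sample profile across channel at several y
for y in map(float,sys.argv[1:] or ['-.06','-.08','-.1','-.12']):
    prof=[]
    for x in np.arange(-.035,.0351,.0005):
        X=[*(L+ex*x+ey*y),.026];u,v=proj(w,X,1);u,v=int(round(u)),int(round(v))
        if 0<=u<512 and 0<=v<384: prof.append((round(x*1e3,1),int(g[v,u,1]<60 and g[v,u,2]>110)))
        else: prof.append((round(x*1e3,1),0))
    on=[x for x,f in prof if f];segs=[];
    for x in on:
        if segs and x-segs[-1][1]<=1.1: segs[-1][1]=x
        else: segs.append([x,x])
    print(y,[s for s in segs if s[1]-s[0]>1])
E
python3 chan.py
```

```text
[0.53398495 0.09403496 0.29023691] 83.16645115045331
-0.06 [[np.float64(-29.0), np.float64(-20.0)], [np.float64(19.0), np.float64(29.0)]]
-0.08 [[np.float64(-29.0), np.float64(-20.0)], [np.float64(19.5), np.float64(29.0)]]
-0.1 [[np.float64(-29.0), np.float64(-20.0)], [np.float64(19.5), np.float64(28.5)]]
-0.12 [[np.float64(-29.5), np.float64(-20.5)], [np.float64(19.0), np.float64(29.0)]]
```

```bash
python3 -c "
from h import *
need([.5339,.0927,.2075],83)"
```

```text
shift [-1.3  0.1 82.7] turn 0.17 yaw now 83.17 pos [0.534  0.094  0.2902]
```

>>> apply_moves(deltas="30 -1.3 0.1 30 0.2;30 0 0 28 0;30 0 0 10 0;30 0 0 5 0;30 0 0 0 0")

```text
time: 17.95
position: [0.5336, 0.0914, 0.2175]
tool_rot: [0.0, 0.75, 0.661, 0.0]
contact_force: [-1.0, -0.1, -0.6]
opening: 0.434
grip_force: 36.8
```

```bash
python3 -c "
from h import *
need([.5339,.0927,.2075],83)"
```

```text
shift [ 1.4  0.1 10. ] turn -0.2 yaw now 82.8 pos [0.5336 0.0914 0.2175]
```

>>> apply_moves(deltas="30 0 0 4 -0.1;30 0 0 4 0;30 0 0 2 0;30 0 0 0.5 0;30 0 0 0 0")

```text
time: 18.58
position: [0.5335, 0.0917, 0.2074]
tool_rot: [-0.0, 0.749, 0.662, -0.0]
contact_force: [-4.8, -0.9, 9.2]
opening: 0.436
grip_force: 38.0
```

>>> apply_moves(deltas="55 0 0 0 0;55 0 0 0 0;55 0 0 -10 0;55 0 0 -40 0;55 0 0 -50 0;85 0 0 -10 0;85 0 0 0 0")

```text
time: 19.45
position: [0.5337, 0.0917, 0.3175]
tool_rot: [0.001, 0.749, 0.662, 0.001]
contact_force: [-0.6, 0.4, -0.9]
opening: 0.994
grip_force: 0.0
```

```bash
sed -i "s/if __name__=='__main__':/if 1:/" jar.py; python3 jar.py honey .534 .092; python3 -c "
from h import *
b=shot('top')
for n,(u,v) in dict(olive=(363,167),cream=(371,220)).items():
    m=mask(b,[18,110,140],[32,255,255])[v-12:v+12,u-12:u+12];M=cv2.moments(m,True);print(n,M['m00'],onz(b,u-12+M['m10']/M['m00'],v-12+M['m01']/M['m00'],.068))
need([.4335,-.1758,.36],100)"
```

```text
blob [  113     0   257   324 28496] at [250.15381106 153.20623947]
[212   0] [288   0] L 59.3 dir -7.2 mod60 52.8 [0.5234 0.252 ]
[288   0] [349 152] L 132.0 dir -74.5 mod60 45.5 [0.5822 0.2446]
[349 152] [369 208] L 53.3 dir -71.7 mod60 48.3 [0.6174 0.1174]
[369 208] [366 230] L 20.7 dir -97.3 mod60 22.7 [0.6342 0.0668]
[366 230] [327 323] L 107.5 dir -110.2 mod60 9.8 [0.6315 0.0462]
[327 323] [291 314] L 41.4 dir 151.6 mod60 31.6 [ 0.5944 -0.0546]
[291 314] [151 193] L 174.8 dir 127.7 mod60 7.7 [ 0.558 -0.035]
[151 193] [117 142] L 52.0 dir 114.9 mod60 54.9 [0.451  0.1033]
[117 142] [113 100] L 35.4 dir 86.0 mod60 26.0 [0.4291 0.1505]
[113 100] [212   0] L 113.3 dir 35.8 mod60 35.8 [0.4315 0.1857]
olive 197.0 [ 0.56038081 -0.16717663  0.068     ]
cream 200.0 [ 0.43449001 -0.18385924  0.068     ]
shift [-277.7  -65.9  -44.5] turn -17.07 yaw now 82.93 pos [0.533  0.0917 0.3153]
```

>>> apply_moves(deltas="85 -44 -10 -25 0;85 -48 -11 -10 0;85 -48 -11 -10 0;85 -48 -11 0 0;85 -48 -11 0 0;85 -48 -11 0 0;85 0 0 0 0;85 0 0 0 0")

```text
time: 20.55
position: [0.4338, -0.1818, 0.3602]
tool_rot: [-0.001, 0.75, 0.662, -0.0]
contact_force: [-0.5, 0.7, 0.7]
opening: 0.998
grip_force: 0.0
```

```bash
python3 jar.py cream .434 -.182; python3 -c "
from h import *
p,R=tool();print(p,yaw(R));w=shot('wrist');print(proj(w,[.434,-.182,.068],1));m=mask(w,[20,110,140],[32,255,255]);print(blobs(m,150))"
```

```text
blob [    0   145   512   211 52463] at [246.64750396 239.35809999]
[511 145] [510 355] L 457.6 dir -70.3 mod60 49.7 [ 0.7598 -0.1712]
[510 355] [  0 349] L 1018.0 dir 171.2 mod60 51.2 [ 0.9143 -0.6019]
[  0 349] [  0 192] L 358.4 dir 55.2 mod60 55.2 [-0.0918 -0.4463]
[  0 192] [ 51 156] L 109.9 dir 15.0 mod60 15.0 [ 0.1126 -0.1519]
[ 51 156] [ 78 153] L 38.6 dir -5.0 mod60 55.0 [ 0.2188 -0.1235]
[ 78 153] [511 145] L 504.6 dir -5.0 mod60 55.0 [ 0.2572 -0.1268]
[ 0.43406826 -0.18136209  0.36044828] 82.95220624159829
(np.float64(251.81052253228924), np.float64(186.12217972411293))
[(np.int32(771), np.float64(382.5), np.float64(157.9), np.int32(368), np.int32(138), np.int32(30), np.int32(38)), (np.int32(29607), np.float64(306.1), np.float64(243.3), np.int32(144), np.int32(168), np.int32(368), np.int32(159)), (np.int32(1262), np.float64(402.9), np.float64(359.4), np.int32(377), np.int32(335), np.int32(51), np.int32(49))]
```

```bash
python3 - <<'E'
from h import *
w=shot('wrist','w8.png');I=w['color'][:,:,::-1]
A=cv2.resize(I[150:225,215:290],(600//1,600),interpolation=cv2.INTER_CUBIC)[:, :]
B=cv2.resize(I[115:190,345:420],(600,600),interpolation=cv2.INTER_CUBIC)
o=np.hstack([cv2.resize(A,(400,400)),cv2.resize(B,(400,400))]);cv2.imwrite('pics/c8.png',o)
E
```

```text
(no output)
```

View pics/c8.png

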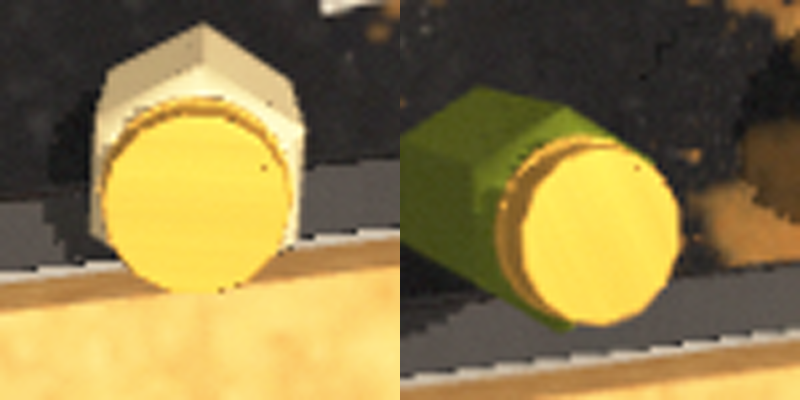

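```bash
python3 - <<'E'
from h import *
w=shot('wrist');need([.434,-.182,.2],83)
def e(a,b,o,z=.056):
    A=onz(w,a[0]/5.333+o[0]-.4,a[1]/5.333+o[1]-.4,z,1);B=onz(w,b[0]/5.333+o[0]-.4,b[1]/5.333+o[1]-.4,z,1)
    t=np.degrees(np.arctan2(*(B-A)[1::-1]));print('dir %.1f mod60 %.1f L %.1f'%(t,t%60,np.linalg.norm(B-A)*1e3),A[:2].round(4),B[:2].round(4));return A,B
o=(215,150)
P=[e((97,125),(92,235),o),e((305,128),(298,245),o),e((203,65),(97,125),o),e((203,65),(305,128),o)]
print('c',(P[0][0]+P[0][1]+P[1][0]+P[1][1])/4)
o=(345,115);e((75,185),(167,108),o);e((167,108),(252,158),o)
print('olive lid',onz(w,382.5,157.9,.068,1)); print('cream lid',onz(w,215+200/5.333,150+203/5.333,.068,1))
E
```

```text
shift [ -1.1  -0.2 161.1] turn 0.04 yaw now 83.04 pos [ 0.4344 -0.1811  0.3611]
dir -100.4 mod60 19.6 L 20.3 [ 0.4178 -0.1703] [ 0.4141 -0.1903]
dir -99.3 mod60 20.7 L 21.6 [ 0.4543 -0.1753] [ 0.4508 -0.1966]
dir -157.1 mod60 22.9 L 21.6 [ 0.4377 -0.1619] [ 0.4178 -0.1703]
dir -39.0 mod60 21.0 L 21.3 [ 0.4377 -0.1619] [ 0.4543 -0.1753]
c [ 0.43426124 -0.1831199   0.056     ]
dir 33.4 mod60 33.4 L 23.1 [ 0.5413 -0.1609] [ 0.5605 -0.1482]
dir -31.4 mod60 28.6 L 20.4 [ 0.5605 -0.1482] [ 0.578  -0.1588]
olive lid [ 0.56141985 -0.16920262  0.068     ]
cream lid [ 0.4348778  -0.18391474  0.068     ]
```

>>> apply_moves(deltas="85 -2.3 0.4 50 2.5;85 0 0 50 0;85 0 0 40 0;85 0 0 15 0;85 0 0 5 0;60 0 0 0 0;30 0 0 0 0;30 0 0 0 0")

```text
time: 21.75
position: [0.4348, -0.1849, 0.2028]
tool_rot: [0.001, 0.764, 0.646, 0.0]
contact_force: [-1.6, 0.1, 2.9]
opening: 0.441
grip_force: 35.9
```

>>> apply_moves(deltas="30 0 0 0 0;30 0 0 -10 0;30 0 0 -40 0;30 0 0 -50 0;30 0 0 0 0")

```text
time: 22.38
position: [0.4356, -0.1855, 0.306]
tool_rot: [0.004, 0.764, 0.646, 0.001]
contact_force: [-0.3, 1.1, -1.9]
opening: 0.435
grip_force: 35.7
```

```bash
python3 - <<'E'
from h import *
L=np.array([.554,.2545]);a=np.radians(-7);ey=np.array([-np.sin(a),np.cos(a)]);t=L-ey*.116+[-.0002,0];print(t)
need([*t,.3],83)
w=shot('wrist')
I=w['color'];cv2.imwrite('pics/w9.png',I[:,:,::-1])
E
```

```text
[0.53966316 0.13936465]
shift [337.7  48.6   5. ] turn -2.57 yaw now 80.43 pos [ 0.4356 -0.1855  0.306 ]
```

>>> apply_moves(deltas="30 0 0 0 -2.5;30 48 9 0 0;30 48 9 0 0;30 48 9 0 0;30 48 9 0 0;30 48 9 0 0;30 48 9 0 0;30 47 9.6 0 0")

```text
time: 23.42
position: [0.538, 0.1417, 0.2997]
tool_rot: [-0.001, 0.749, 0.662, -0.001]
contact_force: [0.5, 0.0, -1.4]
opening: 0.437
grip_force: 35.7
```

>>> apply_moves(deltas="30 0 0 0 0;30 0 0 10 0;30 0 0 0 0")

```text
time: 23.8
position: [0.5375, 0.1391, 0.2894]
tool_rot: [-0.001, 0.75, 0.662, -0.002]
contact_force: [-0.1, -0.1, -2.1]
opening: 0.434
grip_force: 35.7
```

```bash
python3 chan.py -.05 -.06 -.07 -.08; python3 - <<'E'
from h import *
need([.5397,.1394,.209],83)
E
```

```text
[0.53790737 0.13904252 0.29018056] 82.84354146579066
-0.05 [[np.float64(-29.0), np.float64(-20.0)], [np.float64(19.0), np.float64(28.5)]]
-0.06 [[np.float64(-29.0), np.float64(-20.5)], [np.float64(19.0), np.float64(29.0)]]
-0.07 [[np.float64(-28.5), np.float64(-19.5)], [np.float64(19.0), np.float64(29.0)]]
-0.08 [[np.float64(-29.5), np.float64(-20.0)], [np.float64(19.5), np.float64(29.0)]]
shift [ 0.6  1.9 81.2] turn -0.16 yaw now 82.84 pos [0.5379 0.139  0.2902]
```

>>> apply_moves(deltas="30 0.5 1.8 25 -0.2;30 0 0 30 0;30 0 0 10 0;30 0 0 5 0;30 0 0 0 0;30 0 0 0 0")

```text
time: 24.6
position: [0.5408, 0.1404, 0.2225]
tool_rot: [0.0, 0.748, 0.663, 0.001]
contact_force: [0.2, 0.3, -0.8]
opening: 0.437
grip_force: 35.6
```

```bash
python3 -c "
from h import *
need([.5397,.1394,.209],83)"
```

```text
shift [-1.1 -1.  13.5] turn 0.13 yaw now 83.13 pos [0.5408 0.1404 0.2225]
```

>>> apply_moves(deltas="30 -0.5 -0.9 4 0;30 0 0 4 0;30 0 0 3 0;30 0 0 2 0;30 0 0 0 0")

```text
time: 25.22
position: [0.5395, 0.1401, 0.2088]
tool_rot: [-0.0, 0.748, 0.664, -0.0]
contact_force: [-3.3, 0.0, 3.3]
opening: 0.439
grip_force: 36.1
```

Touching the floor. Release and go to olive.

>>> apply_moves(deltas="30 0 0 0.5 0;55 0 0 0 0;55 0 0 0 0;55 0 0 -10 0;55 0 0 -50 0;55 0 0 -50 0;85 0 0 -50 0;85 0 0 0 0")

```text
time: 26.22
position: [0.541, 0.1401, 0.3739]
tool_rot: [0.003, 0.748, 0.664, 0.004]
contact_force: [0.7, -0.2, -0.9]
opening: 0.992
grip_force: 0.0
```

```bash
python3 -c "
from h import *
need([.561,-.1695,.36],83)
w=shot('wrist','w10.png')
L=np.array([.554,.2545]);a=np.radians(-7);ex=np.array([np.cos(a),np.sin(a)]);ey=np.array([-np.sin(a),np.cos(a)])
m=mask(w,[22,110,130],[32,255,255])
for x in blobs(m,150):
    X=onz(w,x[1],x[2],.074,1)[:2]-L;print(x[0],x[1:3],'rack',X@ex,X@ey)"
```

```text
shift [-305.    56.8   14. ] turn 0.14 yaw now 83.14 pos [0.541  0.1401 0.3739]
1107 (np.float64(250.8), np.float64(56.0)) rack 0.003405942846316683 0.002278195653441237
875 (np.float64(247.0), np.float64(182.3)) rack 0.00010942714391608481 -0.11395580194026712
1193 (np.float64(435.9), np.float64(231.3)) rack 0.21657949003076712 -0.17071161598869591
183 (np.float64(475.7), np.float64(265.0)) rack 0.30456435790211767 -0.2255028103129993
```

>>> apply_moves(deltas="85 -50 9 0 0;85 -51 9.5 0 0;85 -51 9.5 0 0;85 -51 9.5 0 0;85 -51 9.5 0 0;85 -51 9.5 0 0;85 0 0 10 -8;85 0 0 0 0")

```text
time: 27.28
position: [0.5582, -0.1699, 0.3555]
tool_rot: [-0.002, 0.701, 0.713, -0.001]
contact_force: [-0.8, -0.5, -0.3]
opening: 0.994
grip_force: 0.0
```

```bash
python3 jar.py olive .561 -.1695; python3 - <<'E'
from h import *
w=shot('wrist','w11.png');need([.561,-.1695,.201],91)
print(blobs(mask(w,[20,110,140],[32,255,255]),150))
mr=mask(w,[0,150,90],[6,255,255])|mask(w,[174,150,90],[180,255,255])
for x in blobs(mr,150): print(x,onz(w,x[1],x[2],.11,1))
b=shot('top');mr=mask(b,[0,170,90],[6,255,255])|mask(b,[174,170,90],[180,255,255])
for x in blobs(mr,150): print(x,onz(b,x[1],x[2],.105))
I=w['color'][:,:,::-1];u,v=map(int,proj(w,[.561,-.1695,.06],1));print(u,v)
A=cv2.resize(I[v-45:v+45,u-45:u+45],(450,450),interpolation=cv2.INTER_CUBIC)
cv2.imwrite('pics/c11.png',A)
E
```

```text
blob [ 236  154   41   51 1548] at [256.31653747 179.7125323 ]
[259 154] [274 165] L 17.2 dir -35.3 mod60 24.7 [ 0.5635 -0.1417]
[274 165] [276 184] L 18.2 dir -82.1 mod60 37.9 [ 0.5775 -0.1517]
[276 184] [273 196] L 12.0 dir -101.5 mod60 18.5 [ 0.58   -0.1697]
[273 196] [262 203] L 12.5 dir -145.1 mod60 34.9 [ 0.5776 -0.1814]
[262 203] [254 204] L 7.7 dir -171.5 mod60 8.5 [ 0.5674 -0.1885]
[254 204] [249 203] L 4.9 dir 169.2 mod60 49.2 [ 0.5598 -0.1897]
[249 203] [236 193] L 15.7 dir 142.1 mod60 22.1 [ 0.5551 -0.1888]
[236 193] [236 175] L 17.4 dir 90.2 mod60 30.2 [ 0.5427 -0.1791]
[236 175] [239 162] L 12.6 dir 77.7 mod60 17.7 [ 0.5426 -0.1618]
[239 162] [254 154] L 15.6 dir 29.3 mod60 29.3 [ 0.5453 -0.1495]
[254 154] [259 154] L 4.6 dir 1.1 mod60 1.1 [ 0.5589 -0.1418]
shift [ -0.6   2.5 156. ] turn -0.01 yaw now 90.99 pos [ 0.5587 -0.1691  0.357 ]
[(np.int32(273), np.float64(437.5), np.float64(5.6), np.int32(421), np.int32(0), np.int32(40), np.int32(16)), (np.int32(1054), np.float64(256.2), np.float64(186.1), np.int32(237), np.int32(165), np.int32(38), np.int32(40)), (np.int32(237
[... 306 characters left out ...]
, np.int32(450), np.int32(248), np.int32(62), np.int32(52)) [ 0.81548105 -0.24983403  0.11      ]
(np.int32(3056), np.float64(312.9), np.float64(293.0), np.int32(267), np.int32(261), np.int32(81), np.int32(67)) [ 0.61371704 -0.25448093  0.11      ]
(np.int32(380), np.float64(411.5), np.float64(26.5), np.int32(395), np.int32(0), np.int32(34), np.int32(58)) [ 0.88352082 -0.28437638  0.105     ]
(np.int32(426), np.float64(200.8), np.float64(129.4), np.int32(186), np.int32(100), np.int32(30), np.int32(60)) [0.64517435 0.21105798 0.105     ]
(np.int32(330), np.float64(354.0), np.float64(113.6), np.int32(343), np.int32(103), np.int32(22), np.int32(22)) [ 0.67552117 -0.1396047   0.105     ]
254 184
```

>>> apply_moves(deltas="85 -0.6 2.6 50 1;85 0 0 50 0;85 0 0 40 0;85 0 0 11 0;85 0 0 5 0;60 0 0 0 0;30 0 0 0 0;30 0 0 0 0")

```text
time: 28.42
position: [0.5623, -0.1705, 0.2035]
tool_rot: [0.001, 0.706, 0.708, 0.0]
contact_force: [0.5, -0.2, 2.3]
opening: 0.436
grip_force: 35.3
```

>>> apply_moves(deltas="30 0 0 0 0;30 0 0 -10 0;30 0 0 -40 0;30 0 0 -50 0;30 0 0 0 0")

```text
time: 29.05
position: [0.5632, -0.1709, 0.3072]
tool_rot: [0.004, 0.706, 0.708, 0.001]
contact_force: [0.8, -0.1, -1.4]
opening: 0.439
grip_force: 35.6
```

```bash
python3 - <<'E'
from h import *
L=np.array([.554,.2545]);a=np.radians(-7);ey=np.array([-np.sin(a),np.cos(a)]);t=L-ey*.068+[-.0002,0];print(t)
need([*t,.3],83);shot('wrist','w12.png')
E
```

```text
[0.54551288 0.18700686]
shift [358.  -16.9   5.5] turn 7.13 yaw now 90.13 pos [ 0.5632 -0.1709  0.3072]
```

>>> apply_moves(deltas="30 0 0 0 7.1;30 50 -8.5 0 0;30 52 -9 0 0;30 52 -9 0 0;30 52 -9 0 0;30 52 -9 0 0;30 52 -9 0 0;30 33 -6 0 0")

```text
time: 30.1
position: [0.5428, 0.1798, 0.3]
tool_rot: [-0.001, 0.748, 0.663, -0.001]
contact_force: [-0.7, -0.7, -1.7]
opening: 0.437
grip_force: 35.5
```

>>> apply_moves(deltas="30 10 -1.7 0 0;30 0 0 0 0;30 0 0 15 0;30 0 0 0 0")

```text
time: 30.6
position: [0.5431, 0.1864, 0.2848]
tool_rot: [-0.001, 0.749, 0.662, -0.002]
contact_force: [-1.0, -0.9, -2.2]
opening: 0.435
grip_force: 35.5
```

```bash
python3 - <<'E'
from h import *
need([.5455,.187,.2095],83);shot('wrist','w13.png');need([.5455,.187,.2095],83)
E
```

```text
shift [ 1.   2.6 75.3] turn -0.07 yaw now 82.93 pos [0.5431 0.1864 0.2848]
shift [ 0.8  2.2 76.1] turn -0.06 yaw now 82.94 pos [0.5435 0.1865 0.2856]
```

>>> apply_moves(deltas="30 0.3 1.3 25 0;30 0 0 25 0;30 0 0 10 0;30 0 0 4 0;30 0 0 0 0;30 0 0 0 0")

```text
time: 31.4
position: [0.5456, 0.1879, 0.224]
tool_rot: [0.0, 0.749, 0.663, 0.001]
contact_force: [-0.1, -0.4, -0.9]
opening: 0.433
grip_force: 35.5
```

```bash
python3 -c "
from h import *
need([.5455,.187,.2095],83)"
```

```text
shift [-0.9  0.  14.5] turn 0.03 yaw now 83.03 pos [0.5456 0.1879 0.224 ]
```

>>> apply_moves(deltas="30 -0.5 0 4 0;30 0 0 4 0;30 0 0 4 0;30 0 0 2 0;30 0 0 0.5 0;30 0 0 0 0")

```text
time: 32.15
position: [0.5449, 0.1874, 0.2095]
tool_rot: [-0.0, 0.749, 0.663, -0.0]
contact_force: [-5.1, -0.7, 9.9]
opening: 0.438
grip_force: 36.9
```

>>> apply_moves(deltas="55 0 0 0 0;55 0 0 0 0;55 0 0 -10 0;55 0 0 -50 0;55 0 0 -50 0;55 -30 0 -50 0;55 -30 0 0 0;55 0 0 0 0")

```text
time: 33.15
position: [0.5378, 0.1264, 0.37]
tool_rot: [0.001, 0.75, 0.662, 0.001]
contact_force: [-0.2, 0.3, 0.3]
opening: 0.638
grip_force: 0.0
```

```bash
cat > chk.py <<'E'
from h import *
w=shot('wrist','chk.png');p,R=tool();print(p,yaw(R),get_state()['time'])
L=np.array([.554,.2545]);a=np.radians(-7);ex=np.array([np.cos(a),np.sin(a)]);ey=np.array([-np.sin(a),np.cos(a)])
m=mask(w,[22,110,130],[32,255,255])
for x in blobs(m,100):
    X=onz(w,x[1],x[2],.074,1)[:2]-L;print(x[0],x[1:3],'rack',(X@ex).round(4),(X@ey).round(4))
m=mask(w,*BLUE);ys,xs=np.where(m)
if len(xs)>40:
    r=cv2.minAreaRect(np.array([onz(w,u,v,.138,1)[:2] for u,v in zip(xs,ys)],np.float32));print('bow',r,onz(w,xs.mean(),ys.mean(),.13,1))
b=shot('top');print('top blue',blobs(mask(b,*BLUE),10))
E
python3 chk.py
```

```text
[0.53769488 0.12722009 0.36916271] 82.92865448321864 33.2
962 (np.float64(255.2), np.float64(41.6)) rack 0.0039 0.0004
1080 (np.float64(251.1), np.float64(115.1)) rack 0.0002 -0.0662
912 (np.float64(251.2), np.float64(168.0)) rack 0.0002 -0.1141
1172 (np.float64(444.1), np.float64(220.9)) rack 0.2172 -0.1714
176 (np.float64(253.5), np.float64(211.3)) rack 0.0022 -0.1558
186 (np.float64(485.9), np.float64(253.3)) rack 0.3074 -0.2215
156 (np.float64(501.5), np.float64(331.9)) rack 0.4344 -0.3916
bow ((0.5536234378814697, 0.2500411868095398), (0.014637568034231663, 0.03261122852563858), 73.8184814453125) [0.55447198 0.25347063 0.13      ]
top blue []
```

View pics/chk.png

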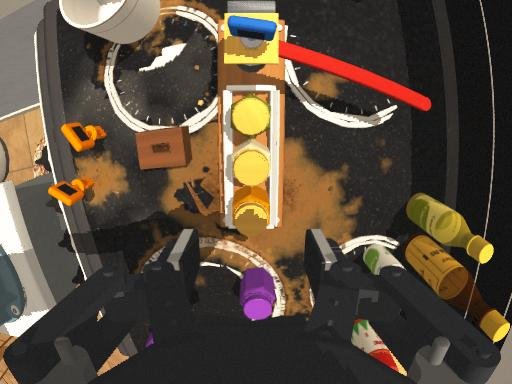

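```bash
python3 - <<'E'
from h import *
w=shot('wrist');print('slot',onz(w,161,147,.038,1),onz(w,162,140,.038,1))
m=mask(w,[0,100,40],[16,255,255]);print([x for x in blobs(m,150) if 100<x[1]<220])
E
```

```text
slot [0.44785292 0.1704827  0.038     ] [0.45022407 0.17758017 0.038     ]
[(np.int32(200), np.float64(155.2), np.float64(44.4), np.int32(145), np.int32(30), np.int32(21), np.int32(28)), (np.int32(250), np.float64(103.7), np.float64(62.6), np.int32(97), np.int32(41), np.int32(17), np.int32(42)), (np.int32(375), np.float64(153.3), np.float64(248.1), np.int32(135), np.int32(223), np.int32(39), np.int32(51)), (np.int32(333), np.float64(112.1), np.float64(361.4), np.int32(97), np.int32(349), np.int32(32), np.int32(27))]
```

>>> apply_moves(deltas="40 0 0 0 -10.3;40 0 0 0 -10.3;40 0 0 0 -10.3;40 0 0 0 -10.3;40 0 0 0 -10.3;40 0 0 0 -10.3;40 0 0 0 -10.3;40 0 0 0 -10.5")

```text
time: 34.3
position: [0.5376, 0.1288, 0.3677]
tool_rot: [-0.001, 0.121, 0.993, 0.0]
contact_force: [-0.0, 1.1, 0.2]
opening: 0.467
grip_force: 0.0
```

```bash
python3 -c "
from h import *
need([.5542,.2541,.33],165.5)"
```

```text
shift [ 14.1 125.6  37.8] turn 0.55 yaw now 166.05 pos [0.5376 0.1288 0.3677]
```

>>> apply_moves(deltas="40 5 42 0 0.5;40 5 42 0 0;40 4 41 10 0;40 0 0 10 0;40 0 0 0 0;40 0 0 0 0")

```text
time: 35.05
position: [0.556, 0.2516, 0.3484]
tool_rot: [-0.0, 0.13, 0.992, -0.0]
contact_force: [-0.2, 0.7, 0.4]
opening: 0.471
grip_force: 0.0
```

```bash
python3 -c "
from h import *
need([.5542,.2541,.2779],165.5)
w=shot('wrist');p,R=tool();m=mask(w,*BLUE);ys,xs=np.where(m);zb=.122
print('bow in tool',R.T@(onz(w,xs[ys>ys.max()-4].mean(),ys.max()+.5,zb+.016,1)-p),R.T@(onz(w,xs[ys<ys.min()+4].mean(),ys.min()-.5,zb-.016,1)-p))"
```

```text
shift [ 2.3  2.  70.5] turn -0.41 yaw now 165.09 pos [0.556  0.2516 0.3484]
bow in tool [-0.01358621  0.00229055  0.21078745] [0.01817087 0.00249204 0.24278033]
```

>>> apply_moves(deltas="40 2 2.2 30 -0.3;40 0 0 25 0;40 0 0 12 0;40 0 0 2.5 0;40 0 0 0 0;12 0 0 0 0;0 0 0 0 0;0 0 0 0 0", newtons=60)

```text
time: 36.1
position: [0.5549, 0.2546, 0.28]
tool_rot: [0.001, 0.127, 0.992, -0.0]
contact_force: [-1.6, -3.2, 7.0]
opening: 0.093
grip_force: 58.9
```

>>> apply_moves(deltas="0 0 0 0 0;0 0 0 0 0")

```text
time: 36.35
position: [0.5549, 0.2546, 0.28]
tool_rot: [0.001, 0.127, 0.992, -0.0]
contact_force: [-0.7, -3.9, 6.6]
opening: 0.097
grip_force: 58.9
```

```bash
python3 -c "
from h import *
need([.5542,.2541,.2779],165.5);s=get_state();print(s['contact_force'],s['wrist_torque'],s['opening'],s['grip_force'])"
```

```text
shift [ 0.6 -0.7  2.1] turn -0.07 yaw now 165.43 pos [0.5549 0.2546 0.28  ]
[-0.7449243  -3.87610608  6.56953192] [-0.66357292  0.30047664 -0.09818418] 0.0968125385618266 58.93083930015564
```

>>> apply_moves(deltas="0 0.3 -0.4 0 10;0 0 0 0 10;0 0 0 0 10;0 0 0 0 10;0 0 0 0 10;0 0 0 0 10;0 0 0 0 10;0 0 0 0 8")

```text
time: 37.35
position: [0.5541, 0.2543, 0.28]
tool_rot: [0.0, 0.724, 0.689, -0.0]
contact_force: [-4.4, -4.2, 8.3]
opening: 0.095
grip_force: 59.4
```

>>> apply_moves(deltas="0 0 0 0 6;0 0 0 0 4;0 0 0 0 0;0 0 0 0 0")

```text
time: 37.85
position: [0.5541, 0.2542, 0.28]
tool_rot: [0.0, 0.78, 0.626, -0.001]
contact_force: [-3.9, -4.4, 8.8]
opening: 0.096
grip_force: 59.5
```

```bash
cat > bar.py <<'E'
from h import *
s=get_state();print(yaw(tool()[1]),s['contact_force'],s['wrist_torque'],s['position'],s['time']);b=shot('top')
m=mask(b,[0,170,90],[6,255,255])|mask(b,[174,170,90],[180,255,255])
n,l,st,ce=cv2.connectedComponentsWithStats(m)
for i in range(1,n):
    if st[i,4]>60 and 190<ce[i][0]<270:
        ys,xs=np.where(l==i);P=np.array([onz(b,x,y,.085)[:2] for x,y in zip(xs,ys)]);d=np.linalg.svd(P-P.mean(0))[2][0];print(st[i,4],P.mean(0),np.degrees(np.arctan2(d[1],d[0])))
E
python3 bar.py
```

```text
77.44390742146732 [-3.93627442 -4.43230205  8.75461832] [-0.82444357  0.77292595 -0.01414689] [0.5540591 0.2542298 0.2799775] 37.85
275 [0.54390596 0.14230801] 85.36706660605235
```

>>> apply_moves(deltas="0 0 0 0 1.5;0 0 0 0 1;0 0 0 0 0;0 0 0 0 0")

```text
time: 38.4
position: [0.554, 0.2543, 0.28]
tool_rot: [0.0, 0.794, 0.608, -0.001]
contact_force: [-4.4, -4.5, 9.0]
opening: 0.095
grip_force: 59.4
```

```bash
python3 bar.py
```

```text
74.95016389281466 [-4.37851082 -4.53972631  8.96182243] [-0.7609315   0.77179762  0.09663468] [0.55403009 0.25427132 0.27996777] 38.4
277 [0.54011444 0.14334687] 83.03555585055605
```

>>> apply_moves(deltas="0 0 0 0 -4;0 0 0 0 -3.8;0 0 0 0 0;0 0 0 -2 0;0 0 0 -3 0;0 0 0 0 0")

```text
time: 39.2
position: [0.5542, 0.2547, 0.2841]
tool_rot: [-0.0, 0.751, 0.661, 0.0]
contact_force: [0.7, 0.4, -1.0]
opening: 0.096
grip_force: 58.3
```

```bash
python3 bar.py
```

```text
82.72334122295588 [ 0.73291748  0.43626084 -0.96747165] [ 0.01099    -0.04329785 -0.03376641] [0.55419099 0.25466786 0.28407735] 39.2
289 [0.540316   0.14478419] -97.05476172623997
```

>>> apply_moves(deltas="0 0 0 -8 0;0 0 0 -10 0;0 0 0 -15 0;0 0 0 -25 0;0 0 0 -25 0;0 0 0 0 0;0 0 0 0 0")

```text
time: 40.12
position: [0.5539, 0.2545, 0.3666]
tool_rot: [-0.0, 0.751, 0.661, -0.0]
contact_force: [0.9, 0.5, -0.2]
opening: 0.093
grip_force: 58.3
```

```bash
python3 bar.py; python3 - <<'E'
from h import *
w=shot('wrist','w14.png');p,R=tool();m=mask(w,*BLUE);ys,xs=np.where(m);zb=p[2]-.157
print('bow in tool',R.T@(onz(w,xs[ys>ys.max()-4].mean(),ys.max()+.5,zb+.016,1)-p),R.T@(onz(w,xs[ys<ys.min()+4].mean(),ys.min()-.5,zb-.016,1)-p))
b=shot('top')
# block: brown
m=mask(b,[4,90,30],[16,255,200]);print([x for x in blobs(m,80) if 190<x[1]<260 and x[2]>190])
need([.4461,.1674,.36],-1.8)
E
```

```text
82.72715647750287 [ 0.9472066   0.5413054  -0.24014891] [-0.04313104 -0.00241091 -0.01859636] [0.5539079  0.2544658  0.36656407] 40.125
307 [0.54108456 0.15035798] 82.86828950152785
bow in tool [-0.0141272   0.00032291  0.14101096] [0.01655768 0.00043999 0.17298629]
[(np.int32(395), np.float64(235.7), np.float64(260.1), np.int32(223), np.int32(244), np.int32(27), np.int32(33)), (np.int32(88), np.float64(210.9), np.float64(253.4), np.int32(201), np.int32(248), np.int32(17), np.int32(13))]
shift [-100.   -95.8    5.9] turn 84.53 yaw now 82.73 pos [0.5538 0.2544 0.3657]
```

>>> apply_moves(deltas="0 -33 -32 0 0;0 -34 -32 0 0;0 -33 -32 0 0;0 0 0 0 10.6;0 0 0 0 10.6;0 0 0 0 10.6;0 0 0 0 10.6;0 0 0 0 10.6")

```text
time: 41.28
position: [0.446, 0.1674, 0.3662]
tool_rot: [-0.0, 0.967, 0.254, -0.001]
contact_force: [-0.4, 0.4, -0.8]
opening: 0.094
grip_force: 58.3
```

>>> apply_moves(deltas="0 0 0 25 10.6;0 0 0 25 10.6;0 0 0 0 10.3;0 0 0 0 0;0 0 0 0 0")

```text
time: 41.9
position: [0.4464, 0.1675, 0.317]
tool_rot: [-0.0, 1.0, -0.014, 0.0]
contact_force: [0.7, 0.3, -0.9]
opening: 0.097
grip_force: 58.4
```

```bash
cat > blk.py <<'E'
from h import *
w=shot('wrist','blk.png');p,R=tool();print(p,yaw(R))
hsv=cv2.cvtColor(w['color'],cv2.COLOR_RGB2HSV)
m=cv2.inRange(hsv,np.array([6,110,90]),np.array([16,255,220]))
x0,x1,y0,y1=180,330,110,240
sub=np.zeros_like(m);sub[y0:y1,x0:x1]=m[y0:y1,x0:x1]
cs,h=cv2.findContours(sub,cv2.RETR_CCOMP,cv2.CHAIN_APPROX_NONE)
big=max(range(len(cs)),key=lambda i:cv2.contourArea(cs[i]))
print('top blob',cv2.boundingRect(cs[big]),cv2.contourArea(cs[big]))
P=np.array([onz(w,u,v,.038,1)[:2] for u,v in cs[big][:,0]],np.float32);r=cv2.minAreaRect(P);print('block top rect',r)
for i in range(len(cs)):
    if h[0][i][3]==big and cv2.contourArea(cs[i])>15:
        Q=np.array([onz(w,u,v,.038,1)[:2] for u,v in cs[i][:,0]],np.float32);print('slot',cv2.boundingRect(cs[i]),cv2.minAreaRect(Q))
mb=mask(w,*BLUE);ys,xs=np.where(mb);zb=p[2]-.157
A,B=[R.T@(onz(w,xs[q].mean(),v,z,1)-p) for q,v,z in((ys>ys.max()-4,ys.max()+.5,zb+.016),(ys<ys.min()+4,ys.min()-.5,zb-.016))];print('bow rel',A,B,(A+B)/2, 'mask rows',ys.min(),ys.max())
E
python3 blk.py; python3 -c "
import cv2;I=cv2.imread('pics/blk.png');h=cv2.cvtColor(I,cv2.COLOR_BGR2HSV)
for v in range(130,225,6): print(v,' '.join('%d,%d,%d'%tuple(h[v,u]) for u in range(215,296,8)))"
```

```text
[0.44639756 0.16751417 0.31713501] -1.6064329062093143
top blob (180, 110, 150, 91) 4696.0
block top rect ((0.47719618678092957, 0.16199536621570587), (0.13598021864891052, 0.07073451578617096), 82.77633666992188)
slot (283, 134, 9, 11) ((0.4890860915184021, 0.13674329221248627), (0.007204791996628046, 0.007171276956796646), 44.42953872680664)
slot (313, 126, 11, 4) ((0.4991277754306793, 0.10969904065132141), (0.0025539714843034744, 0.008720426820218563), 0.13928380608558655)
slot (279, 119, 10, 4) ((0.505543053150177, 0.13901007175445557), (0.0075729601085186005, 0.002494960557669401), 81.22528076171875)
slot (239, 115, 19, 4) ((0.5090655088424683, 0.16846011579036713), (0.014882695861160755, 0.0025175444316118956), 88.29637145996094)
bow rel [-0.0133566   0.00026405  0.14099505] [0.01713368 0.00024537 0.17300634] [0.00188854 0.00025471 0.1570007 ] mask rows 213 299
130 22,28,248 17,60,203 15,109,94 16,163,142 16,171,146 15,169,149 15,172,159 15,173,158 15,175,150 14,173,152 14,169,140
136 150,7,37 23,23,251 23,24,252 16,155,105 16,156,124 16,171,151 15,167,157 15,175,159 15,171,158
[... 958 characters left out ...]
44,126 16,147,99
190 18,42,61 19,36,56 11,166,141 11,168,150 12,157,65 11,161,81 11,167,157 12,168,141 45,19,27 25,32,48 11,54,52
196 17,31,57 10,19,41 11,167,142 12,174,148 10,163,69 12,168,100 11,170,156 12,165,142 21,43,42 165,22,47 5,33,47
202 16,42,67 175,35,44 11,169,143 12,172,147 11,159,117 11,166,143 11,171,155 11,157,73 50,27,28 0,28,27 13,51,45
208 19,49,73 23,26,250 11,169,152 12,178,146 12,153,142 11,70,120 11,171,155 12,168,73 60,19,27 20,27,28 60,19,27
214 18,50,76 20,49,209 11,169,152 12,177,147 107,204,131 107,190,117 11,171,157 11,151,76 60,59,26 15,20,25 90,13,20
220 21,24,250 22,26,250 18,36,70 16,39,72 107,200,135 107,203,123 13,28,64 10,38,20 135,26,20 60,10,26 75,20,25
```

```bash
cat > blk2.py <<'E'
from h import *
w=shot('wrist','blk.png');p,R=tool();print(p,yaw(R))
hsv=cv2.cvtColor(w['color'],cv2.COLOR_RGB2HSV)
m=cv2.inRange(hsv,np.array([8,140,120]),np.array([13,255,220]))
m=cv2.morphologyEx(m,cv2.MORPH_OPEN,np.ones((3,3)))
n,l,s,ce=cv2.connectedComponentsWithStats(m)
u,v=proj(w,[.447,.167,.038],1)
c=[i for i in range(1,n) if s[i,4]>300 and abs(ce[i][0]-u)<60 and abs(ce[i][1]-v)<60];i=max(c,key=lambda i:s[i,4]);print('blob',s[i],ce[i],'expected',u,v)
ys,xs=np.where(l==i);P=np.array([onz(w,a,b,.038,1)[:2] for a,b in zip(xs,ys)],np.float32);print('rect',cv2.minAreaRect(P))
x0,y0,ww,hh=s[i,:4]
d=(hsv[...,2]<112)&(hsv[...,1]>120)
d[:, :x0+8]=0;d[:,x0+ww-8:]=0;d[:y0+8]=0;d[y0+hh:]=0
for r in range(y0+10,y0+hh,2):
    q=np.where(d[r])[0];
    if len(q): print(r,q.min(),q.max(),end='; ')
n2,l2,s2,c2=cv2.connectedComponentsWithStats(d.astype(np.uint8))
j=1+np.argmax(s2[1:,4]);print(s2[j],c2[j],onz(w,*c2[j],.038,1))
E
python3 blk2.py
```

```text
[0.4464129  0.16751493 0.31721794] -1.643947429918021
blob [ 228  160   47   58 2102] [249.93529971 185.25166508] expected 251.8363326897328 188.90828460826688
rect ((0.44673508405685425, 0.167692631483078), (0.03970148414373398, 0.051425013691186905), 88.44135284423828)
178 247 247; 180 245 255; 182 245 255; 184 245 255; 186 245 255; 188 245 255; 190 245 255; 192 245 255; 194 246 255; 196 246 255; 198 246 255; 214 257 266; 216 257 266; [245 177  11  23 220] [250.06363636 188.46363636] [0.44744201 0.16852292 0.038     ]
```

>>> apply_moves(deltas="0 -1.3 0 20 0;0 0 0 20 0;0 0 0 5 0;0 0 0 0 0;0 0 0 0 0")

```text
time: 42.62
position: [0.4454, 0.1676, 0.2729]
tool_rot: [-0.0, 1.0, -0.015, 0.001]
contact_force: [0.1, -0.5, -0.4]
opening: 0.096
grip_force: 58.4
```

```bash
python3 blk2.py; python3 blk.py | tail -1; python3 -c "
from h import *
need([.445,.1675,.223],-1.6)"
```

```text
[0.44540749 0.16761835 0.27285463] -1.7566693680727643
blob [ 224  170   56   65 2140] [247.87616822 191.27897196] expected 252.03236771895058 204.18248027888058
rect ((0.44779545068740845, 0.1674717515707016), (0.03962576761841774, 0.04884135350584984), 88.23287200927734)
192 245 256; 194 245 256; 196 245 256; 198 244 256; 200 244 256; 202 244 263; 204 244 263; 206 244 271; 208 244 271; 210 245 271; 212 245 271; 214 256 271; 216 257 271; 218 257 271; 220 257 271; 222 258 271; 224 258 271; 226 242 260; 228 242 261; 230 242 261; 232 259 261; 234 259 262; [244 191  28  44 502] [258.41633466 209.52988048] [0.44276512 0.16248521 0.038     ]
bow rel [-1.39145242e-02  8.24244683e-05  1.40979536e-01] [0.01722647 0.00031329 0.17302561] [0.00165597 0.00019786 0.15700258] mask rows 213 300
shift [-0.4  0.1 49.8] turn -0.16 yaw now -1.76 pos [0.4454 0.1676 0.2728]
```

>>> apply_moves(deltas="0 -0.2 0 10 0;0 0 0 6 0;0 0 0 5 0;0 0 0 4 0;0 0 0 0 0")

```text
time: 43.35
position: [0.4447, 0.1675, 0.2466]
tool_rot: [0.0, 1.0, -0.015, -0.0]
contact_force: [-0.1, -0.3, -0.4]
opening: 0.092
grip_force: 58.4
```

>>> apply_moves(deltas="0 0 0 6 0;0 0 0 6 0;0 0 0 6 0;0 0 0 4 0;0 0 0 0 0")

```text
time: 43.98
position: [0.4447, 0.1675, 0.2246]
tool_rot: [0.0, 1.0, -0.015, -0.0]
contact_force: [0.1, 0.2, -0.0]
opening: 0.096
grip_force: 58.4
```

>>> apply_moves(deltas="0 0 0 1 0;0 0 0 1 0;0 0 0 0.5 0;0 0 0 0 0")

```text
time: 44.48
position: [0.4451, 0.1676, 0.2239]
tool_rot: [0.0, 1.0, -0.015, 0.0]
contact_force: [-5.9, -1.4, 13.5]
opening: 0.098
grip_force: 60.7
```

>>> apply_moves(deltas="30 0 0 0 0;40 0 0 0 0;40 0 0 0 0;40 0 0 -10 0;40 0 0 -40 0;40 0 0 -50 0;40 0 0 -40 0;40 0 0 0 0")

```text
time: 45.48
position: [0.446, 0.1678, 0.3668]
tool_rot: [-0.001, 1.0, -0.015, 0.004]
contact_force: [0.3, 0.0, -0.6]
opening: 0.468
grip_force: 0.0
```

```bash
python3 key.py | tail -1; python3 blk2.py | sed -n 2,3p; python3 bar.py; python3 - <<'E'
from h import *
a=shot('scene');b=shot('top')
B=[blobs(mask(c,*BLUE),20) for c in(a,b)];print(B)
print(tri([ray(a,*B[0][0][1:3]),ray(b,*B[1][0][1:3])]))
E
python3 chk.py
```

```text
ends [0.41536597 0.13890029 0.082     ] [0.44747041 0.13558177 0.05      ] mid [0.43141819 0.13724103 0.066     ] len 0.03227549942512672
blob [ 273  171   41   48 1042] [288.13243762 189.11804223] expected 252.04147679387546 176.6765745058162
rect ((0.4260638654232025, 0.1256607174873352), (0.04004690796136856, 0.05114247277379036), 85.3946304321289)
-1.768417454335884 [ 0.3504308  -0.48748151 -0.60499944] [-0.03032931  0.03801357  0.04172709] [0.44460288 0.16754858 0.362799  ] 45.575
106 [0.53568518 0.10460129] -99.80372494373202
[[(np.int32(56), np.float64(220.6), np.float64(203.2), np.int32(217), np.int32(197), np.int32(10), np.int32(15))], []]
[0.4443147  0.16746349 0.36107424] -1.775808570402349 45.775
2268 (np.float64(141.9), np.float64(66.6)) rack 0.0023 0.0064
169 (np.float64(225.0), np.float64(58.5)) rack 0.0115 -0.0675
164 (np.float64(279.9), np.float64(63.1)) rack 0.0117 -0.1142
133 (np.float64(337.1), np.float64(71.4)) rack 0.0115 -0.1647
176 (np.float64(223.4), np.float64(85.2)) rack -0.012 -0.0683
172 (np.float64(277.6), np.float64(89.6)) rack -0.0116 -0.1144
144 (np.float64(335.2), np.float64(97.5)) rack -0.0119 -0.1653
bow ((0.44740262627601624, 0.13510558009147644), (0.010118613950908184, 0.03045252338051796), 83.57926940917969) [0.44501767 0.13333731 0.13      ]
top blue []Traceback (most recent call last):
  File "<stdin>", line 4, in <module>
IndexError: list index out of range
```

The block was just knocked aside with the key in it. I'll let it settle and check the key is still fully down.

>>> apply_moves(deltas="40 0 0 0 0;40 0 0 0 0;40 0 0 0 0;40 0 0 0 0;40 0 0 0 0;40 0 0 0 0;40 0 0 0 0;40 0 0 0 0")

```text
time: 46.82
position: [0.4448, 0.1676, 0.3625]
tool_rot: [-0.0, 1.0, -0.015, 0.0]
contact_force: [-0.5, 0.0, 0.5]
opening: 0.469
grip_force: 0.0
```

>>> apply_moves(deltas="40 -20 30 0 0;40 0 0 0 0;40 0 0 0 0;40 0 0 0 0")

```text
time: 47.32
position: [0.4243, 0.1385, 0.3627]
tool_rot: [-0.0, 1.0, -0.015, 0.0]
contact_force: [-0.3, 0.8, 0.1]
opening: 0.466
grip_force: 0.0
```

```bash
python3 key.py; sed -i 's/\[.447,.167,.038\]/[.428,.135,.038]/' blk2.py; python3 blk2.py | sed -n 1,3p; python3 - <<'E'
from h import *
a=shot('scene');w=shot('wrist','w15.png')
s=blobs(mask(a,*BLUE),20);v=blobs(mask(w,*BLUE),20);print(s,v)
print(tri([ray(a,*s[0][1:3]),ray(w,*v[0][1:3],True)]))
E
```

```text
166 263 271
172 263 273
178 263 273
184 262 272
190 262 271
196 261 271
202 261 270
ends [0.40891301 0.12643053 0.082     ] [0.44069457 0.12246207 0.05      ] mid [0.42480379 0.1244463  0.066     ] len 0.032028362241258844
[0.42415451 0.13854755 0.36252536] -1.74115334288959
blob [ 244  150   43   52 1237] [262.12449475 171.2611156 ] expected 254.73309959313067 173.92759216865733
rect ((0.4256129860877991, 0.12505757808685303), (0.04023781791329384, 0.05202125012874603), 85.23656463623047)
[(np.int32(60), np.float64(219.4), np.float64(202.8), np.int32(216), np.int32(197), np.int32(10), np.int32(14))] [(np.int32(421), np.float64(266.9), np.float64(184.4), np.int32(261), np.int32(164), np.int32(13), np.int32(42))]
(array([0.42266486, 0.12625907, 0.06847066]), [np.float64(0.002663169074389353), np.float64(0.0026631690743893115)])
```

>>> apply_moves(deltas="40 0 50 -20 0;40 0 55 0 0;40 0 55 0 0;40 0 55 0 0;40 0 50 0 0;40 0 0 0 0;40 0 0 0 0")

```text
time: 48.4
position: [0.4157, -0.1264, 0.3823]
tool_rot: [-0.0, 1.0, -0.016, -0.0]
contact_force: [0.0, 0.5, -0.2]
opening: 0.47
grip_force: 0.0
```

```bash
python3 bar.py; python3 - <<'E'
from h import *
a=shot('scene');b=shot('top','t16.png')
s=blobs(mask(a,*BLUE),15);v=blobs(mask(b,*BLUE),15);print(s,v)
print(tri([ray(a,*s[0][1:3]),ray(b,*v[0][1:3])]), onz(b,*v[0][1:3],.08))
E
```

```text
-1.8085835928721057 [ 0.01957855  0.47425729 -0.20810088] [ 0.0368801  -0.01629888 -0.01606376] [ 0.4156525  -0.12635583  0.38226103] 48.4
331 [0.5414862 0.156147 ] 83.21720585535823
[(np.int32(60), np.float64(219.4), np.float64(202.9), np.int32(216), np.int32(197), np.int32(10), np.int32(14))] [(np.int32(42), np.float64(240.6), np.float64(226.4), np.int32(239), np.int32(220), np.int32(4), np.int32(14))]
(array([0.42277205, 0.12668991, 0.06837028]), [np.float64(0.0024022794298207122), np.float64(0.002402279429820629)]) [0.42405036 0.12432783 0.08      ]
```

```bash
python3 -c "
from station import ctrl
print(ctrl.hand_in())"
```

```text
the job is handed in; nothing more can be done
None
```

The job is handed in at about 48 s of the 200 s; hand-in returned no verdict. In the last camera checks the honey, olive and cream jars stood in the channel (no berry jar was found), the bar was home over them, and the key stood fully down in its block even though the block was knocked aside just after I parked it.

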